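# Clamp a clay column in the carving jig

### The arm

A 6-joint arm with a two-finger parallel gripper is mounted at the origin on the work surface. World frame = base frame: x ahead of the robot, y to its left, z up, the work surface at z = 0. Lengths are in m, angles in rad, forces in N, time in s.
With the tool pointing down it reaches from about 0.425 to 0.95 m from the base axis. Payload 14.7 kg.
Tool frame: the origin (TCP) lies on the centre line of the jaws, within the pads' length; the fingertips stand 22 mm ahead of it and the grasp point (between the pads) lies 3 mm ahead of it; z points along the fingers, y is the direction in which the jaws open and shut (so a half turn about z gives the same grasp; the last joint's range is limited). The gripper opens to 85 mm and grips with 20 to 120 N. Pads are 22 mm wide; open, the fingers measure 114 mm over their backs; the gripper's body (76 mm by 85 mm) begins 54 mm behind the grasp point. The pads swing forward as they close: fully open they stand 13 mm farther back than shut.
Start: joints at [1.253, 0.48, 1.596, -0, 1.065, -0.047], TCP at [0.174, 0.626, 0.228] pointing down, gripper open.
Joint ranges: [-2.75, 2.75], [-0.82, 2.05], [0.23, 2.67], [-1.56, 4.7], [0.09, 2.69], [-2.92, 2.92]. Speed limits (rad/s): [1.89, 1.89, 2.39, 3.01, 3.01, 3.01].

### API

Orientations are given as [roll, pitch, yaw] about the fixed x, y, z axes, in that order (R = Rz(yaw) Ry(pitch) Rx(roll)).
In Python, from bench import monitor, optics, robot gives the robot as it stands.
- The arm moves only by the tool servo_tool, never from a script. Its argument "increments" is a list that holds one entry, the list of rows, each a list of 7 numbers: the shift along the tool's x, y, z in mm, then the turn, a rotation vector about the tool's x, y, z in rad, then the finger opening in mm, from 0 to 85.4. In form: [[[dx, dy, dz, wx, wy, wz, gripper], ...]]. A call has exactly 8 rows; each row shifts and turns the pose as measured when the row begins, along the tool's axes as they then stand; what a row does not reach is not made up. A row lasts 1/8 s, in which the tool goes at most 62.5 mm and 10.7 degrees, less where a joint would pass 70% of its speed; a pose out of reach is approached as far as the arm can. A call is refused whole if a number of a shift passes 62.5 or a number of a turn 0.188, either way. A call with a gripper value outside its range is refused whole. The fingers move at their own pace and stop on an object; "force" is the grip in N (left out, the last holds). Time passes only in rows, so rows that do not move let the fingers close, or fill a call up. It gives the time, the measured TCP pose, the force and the opening at its end, in the units of the state.
- monitor.get_state(): the state, without advancing time (a new reading comes with each control period).
- optics.snapshot(name): name is "scene" or "top" or "wrist"; returns the picture (480x640x3 uint8, red, green, blue); there is no depth.
- optics.camera_info(name): a dict with "fovy" (degrees; the focal length in pixels is half the picture's height over the tangent of half this angle, whatever the lens; pixels are square), "cx", "cy" (the principal point, pixels), "xyz" and "attitude" of the camera in the world. Camera axes: x right, y down, z forward; pixel columns grow to the right and rows downward; lengths in m; the calibration is good to about 2 mm. A picture is of the moment at which its call begins: read the wrist's pose just before it. camera_info takes no time and is no camera call; for the wrist camera it gives the pose at the moment of the call.
- robot.hand_in(): hands the job in, once; it reports no verdict.
The state is a dict: "time_s": time; "joint_pos": joint angles; "qvel": joint speeds; "effort": joint torques, N m; "eef_pos": TCP position; "eef_rot": TCP orientation; "ft_force": force on the tool from outside, world axes, zero at the start; "torque": the same for the moment, N m; "width": finger opening in m.
Only numpy, scipy, OpenCV 4.12 (cv2) and the standard library are available. Lean on these libraries where they do the work, as an engineer would, in place of code of your own. Each camera call takes 0.05 s, during which the arm holds its last target.

### The job

Lay the fired-clay column in the two V saddles of the jig so that it lies level between the end stop and the jaw, and let go of it. Then pump the clamp's trigger, pulling it towards the fixed handle and letting it come back, until the sprung jaw pad has pushed the column against the end stop and is itself pressed in about half-way; never press the pad in all the way, that cracks the clay. The clamp has no catch, so finish while holding the trigger there, with the pad still half pressed in, and leave the bottle, the pot and the spatula where they are.

Things in the scene. Friction and masses are not known exactly. Their poses are not given: they have to be found in the camera images.
- column_center (a point): Centre of the loose fired-clay (terracotta) column: a plain round cylinder, 32 mm in diameter, 150 mm long, about 0.17 kg, lying on its side on the table. Its x axis runs along the column; the two ends are alike.
- jig: Carving jig, fixed to the table: plywood board 390 x 90 x 12 mm with end stop, two V saddles and trigger clamp. Origin: centre of the board's underside. Its x axis runs along the clamp axis from the end stop (-x end) to the clamp (+x end), z up. The clamp axis is at y = 0, 52.6 mm above the table. The clamp's steel body spans x = 63 to 153 mm, up to 108 mm above the table.
- saddle_mid (a point): Where the column's centre lies when it rests in both V saddles against the stop: on the clamp axis at jig x = -90 mm. Axes as the jig's. The wooden 90-degree Vs, 14 mm thick, stand 50 mm either side (86 mm free between them), tops 46 mm above the table. The column may be laid in anywhere between stop and pad; the pad slides it to the stop.
- stop_face (a point): Middle of the end stop's face, on the clamp axis (jig x = -165 mm). The wooden stop is 14 mm thick, 44 mm wide and reaches 74 mm above the table.
- pad_face (a point): Centre of the front face of the round jaw pad (28 mm in diameter, rubber on steel) on the nose of the push rod; it faces the stop (jig -x). At the start the space between stop and pad is 20 to 45 mm longer than the column.
- pad (a joint): How far the sprung pad is pressed back towards the rod's collar, in m: 0 = free, 0.014 = pressed in all the way, half-way = 0.007. Its force is 0.9 N plus 0.9 N per mm.
- rod (a joint): How far the toothed push rod has advanced towards the stop, in m (0 to 0.066; starts at 0 to 0.025). It stays by friction (about 2.5 N) when the trigger goes back, but a pad pressed harder than that pushes it back as soon as the trigger is let go.
- trigger (a joint): Angle of the trigger in rad: 0 = at rest (leaning 0.235 rad towards the stop), 0.47 = fully pulled to the handle (leaning as much the other way). A spring returns it to 0 (2 to 4 N at the grip point; the half-pressed pad adds 4 to 5 N). A pawl 30 mm below the pin pushes the rod's teeth (pitch 6 mm): up to 6 mm of a 14 mm stroke is lost. Two to five strokes are needed.
- trigger_grip (a point): Point in the middle of the trigger's section where to pull it, 65 mm along it above its pin (pin along jig y at x = 85 mm, 99 mm above the table). The trigger is a black lever, 12 mm thick (jig x), 20 mm wide (jig y), ending 15 mm past this point. Pull or push it in jig +x: this point travels 30 mm. The space in front of it (jig -x) is free above 110 mm over the table.
- handle_front (a point): Front face of the fixed black handle at the trigger grip's height, about 55 mm behind that point when the trigger is at rest. The handle is 16 mm thick, 24 mm wide, its top 188 mm above the table.
- bottle: Bystander: a clear water bottle, 64 mm in diameter, 180 mm high, standing. Origin: centre of its underside.
- pot: Bystander: a white round pot, 90 mm in diameter, 85 mm high. Origin: centre of its underside.
- spatula: Bystander: a wooden spatula lying beyond the jig. Origin: its middle, underneath.
Mind the look-alikes: they are no part of the job. There is more than one size of the part that bears column_center; the job needs the middle-sized.

How it is judged:
On the way, in this order (a step that is already met when the one before it is completed fails the run):
1. the column rests level in both saddles, let go, before the pad presses on it (y of column_center in the frame of saddle_mid between -0.003 and 0.003 m and z of column_center in the frame of saddle_mid between -0.003 and 0.003 m and angle between the x axis of column_center and the x axis of saddle_mid, either way round below 0.04 rad and contact force between each of the fingers, pad and column below 0.3 N and x of column_center in the frame of saddle_mid above -0.003 m), for 0.2 s.
2. the trigger is pulled and the pad presses the column against the end stop (y of column_center in the frame of saddle_mid between -0.003 and 0.003 m and z of column_center in the frame of saddle_mid between -0.003 and 0.003 m and angle between the x axis of column_center and the x axis of saddle_mid, either way round below 0.04 rad and x of column_center in the frame of saddle_mid between -0.003 and 0.003 m and contact force between pad and column above 1 N and contact force between any of the fingers, the arm and trigger above 1 N), for 0.1 s.
At the end, for the whole second after the job is handed in: The robot holds the trigger pulled (over 0.03 rad, 1 N) without touching the column; the pad is pressed in 4 to 10.8 of its 14 mm and bears on the column with over 3 N; the column lies within 3 mm of its place against the stop, in both saddles, aligned within 0.04 rad (y of column_center in the frame of saddle_mid between -0.003 and 0.003 m and z of column_center in the frame of saddle_mid between -0.003 and 0.003 m and angle between the x axis of column_center and the x axis of saddle_mid, either way round below 0.04 rad and x of column_center in the frame of saddle_mid between -0.003 and 0.003 m and contact force between the fingers and column below 0.3 N and value of joint pad between 0.004 and 0.0108 m and contact force between pad and column above 3 N and value of joint trigger above 0.03 rad and contact force between any of the fingers, the arm and trigger above 1 N); the arm keeps its last pose, push and grip.
It fails at once if the pad is pressed in all the way (over 13.2 mm of 14): the clay cracks (value of joint pad above 0.0132 m).
It fails at once if the bottle is moved more than 30 mm (distance of bottle from where it was at the start of the episode above 0.03 m).
It fails at once if the pot is moved more than 30 mm (distance of pot from where it was at the start of the episode above 0.03 m).
It fails at once if the spatula is moved more than 30 mm (distance of spatula from where it was at the start of the episode above 0.03 m).
It also fails if it takes over 72 s, if anything falls off the work surface, if the arm or the gripper's body presses on something with over 40 N, if the wrist force passes 120 N, or if a joint passes its speed limit or range.

## Working session

There is one attempt and no reset: what is moved stays moved. The work goes in short steps, Python scripts to look and compute and a tool call to move; the robot and the scene stay as the last step left them, time stands still between calls to the robot, and variables do not carry over. Pictures are saved under pics/ and viewed, and the job is handed in when it is done.

Besides the shell and the picture viewer there is one more tool, called by a JSON object that holds its "method" and its "body", one argument or row to a line. servo_tool: Moves the arm, as the interface text tells. Its arguments: {"type":"object","properties":{"increments":{"type":"array"},"force":{"type":"number"}},"required":["increments"]}

```bash
ls; mkdir -p pics
python3 - <<'E'
from bench import monitor, optics, robot
import cv2
s=monitor.get_state();print({k:s[k] for k in('time_s','eef_pos','eef_rot','width')})
for n in("scene","top","wrist"):
    print(n,optics.camera_info(n))
    cv2.imwrite(f'pics/a_{n}.png',optics.snapshot(n)[:,:,::-1])
E
```

```text
pics
{'time_s': 0.0, 'eef_pos': array([0.17371728, 0.62591962, 0.22745085]), 'eef_rot': array([-3.14035594e+00, -3.67798938e-05,  2.87087328e+00]), 'width': 0.08513525941762282}
scene {'fovy': 52.74517438384642, 'cx': 322.86443059465506, 'cy': 236.91607015026221, 'xyz': array([1.18251298, 0.03589834, 1.01998693]), 'attitude': array([-2.54740895,  0.0143754 ,  1.59665921])}
top {'fovy': 55.0228177385072, 'cx': 319.0957217238994, 'cy': 240.25214163643005, 'xyz': array([4.69777491e-01, 3.67675983e-05, 1.21559676e+00]), 'attitude': array([-3.03670416,  0.01714004, -1.57742787])}
wrist {'fovy': 63.65335998574344, 'cx': 320.7728786704866, 'cy': 243.96186447059097, 'xyz': array([0.0955665 , 0.64831258, 0.37229742]), 'attitude': array([2.82293926, 0.00284289, 1.29887474])}
```

View pics/a_scene.png

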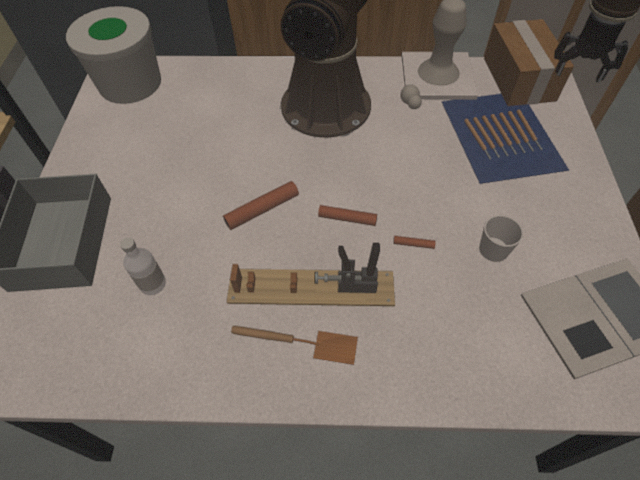

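View pics/a_top.png

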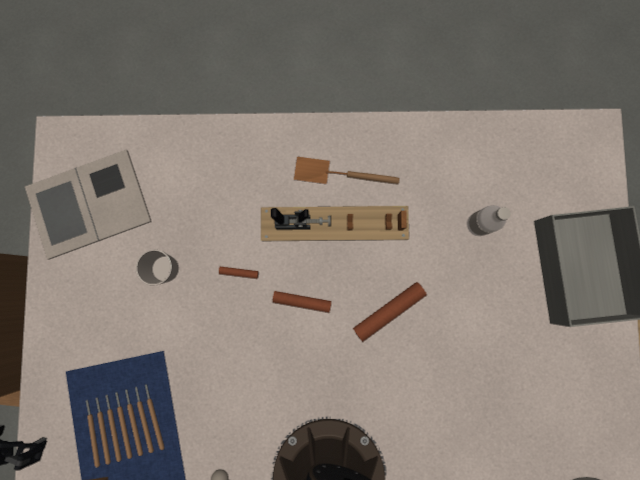

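View pics/a_wrist.png

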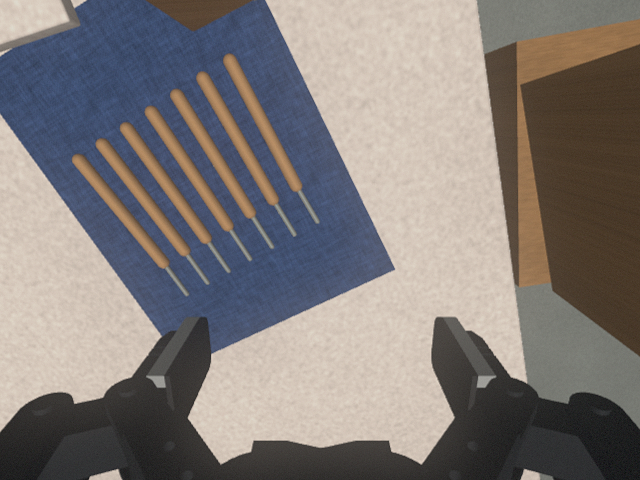

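Scene/top pictures: three terracotta cylinders in the top view: small (238,272), middle (301,301), large (390,312). Other orange-brown things are the spatula (312,170) and the tool handles (120,430). The job needs the middle one at (301,301). The jig runs (262,224) to (409,222), stop on the right, clamp on the left. The pot is at (157,267) and the bottle at (490,219).

```bash
cat > h.py <<'E'
from bench import monitor, optics, robot
import cv2, numpy as np
from scipy.spatial.transform import Rotation as Ro
def cam(n):
    c=optics.camera_info(n); f=240/np.tan(np.radians(c['fovy'])/2)
    return f,c['cx'],c['cy'],np.array(c['xyz']),Ro.from_euler('xyz',c['attitude']).as_matrix()
def ray(c,p):
    f,cx,cy,o,R=c; d=R@np.array([(p[0]-cx)/f,(p[1]-cy)/f,1]); return o,d/np.linalg.norm(d)
def onz(c,p,z):
    o,d=ray(c,p); return o+d*(z-o[2])/d[2]
def proj(c,P):
    f,cx,cy,o,R=c; q=R.T@(np.array(P)-o); return np.array([cx+f*q[0]/q[2],cy+f*q[1]/q[2]])
def tri(c1,p1,c2,p2):
    o1,d1=ray(c1,p1);o2,d2=ray(c2,p2)
    t=np.linalg.lstsq(np.c_[d1,-d2],o2-o1,rcond=None)[0]
    a=o1+t[0]*d1;b=o2+t[1]*d2;return (a+b)/2,np.linalg.norm(a-b)
E
python3 - <<'E'
from h import *
for n in('top','scene'):
    im=cv2.imread(f'pics/a_{n}.png');h=cv2.cvtColor(im,cv2.COLOR_BGR2HSV);c=cam(n)
    m=((h[:,:,0]<12)&(h[:,:,1]>110)&(h[:,:,2]>40)).astype(np.uint8)*255
    for q in cv2.findContours(m,cv2.RETR_EXTERNAL,cv2.CHAIN_APPROX_NONE)[0]:
        if cv2.contourArea(q)<150: continue
        r=cv2.minAreaRect(q);b=cv2.boxPoints(r)
        P=np.array([onz(c,p,.016) for p in b]);e=[np.linalg.norm(P[i]-P[i-1]) for i in (1,2)]
        L=P[1]-P[0] if e[0]>e[1] else P[2]-P[1]
        print(n,np.round(r[0]),np.round(P.mean(0),4),np.round(e,3),'dir',np.degrees(np.arctan2(L[1],L[0])).round(1))
    m=((h[:,:,0]>12)&(h[:,:,0]<28)&(h[:,:,1]>70)).astype(np.uint8)*255
    for q in cv2.findContours(m,cv2.RETR_EXTERNAL,cv2.CHAIN_APPROX_NONE)[0]:
        if cv2.contourArea(q)<1500: continue
        r=cv2.minAreaRect(q);b=cv2.boxPoints(r);P=np.array([onz(c,p,.012) for p in b])
        print(n,'board',np.round(r[0]),np.round(b),np.round(P,4).tolist(),P.mean(0).round(4))
for n,(x,y,w,hh) in dict(top=(200,140,240,190),scene=(200,170,260,200)).items():
    im=cv2.imread(f'pics/a_{n}.png')[y:y+hh,x:x+w];cv2.imwrite(f'pics/b_{n}.png',cv2.resize(im,None,fx=3,fy=3,interpolation=cv2.INTER_CUBIC))
E
```

```text
top [301. 301.] [0.4382 0.0668 0.016 ] [0.028 0.149] dir -100.6
top [390. 311.] [ 0.4118 -0.1603  0.016 ] [0.207 0.041] dir -54.7
top [238. 272.] [0.5148 0.2318 0.016 ] [0.018 0.102] dir -97.5
top board [328. 449.] [[274. 479.]
 [274. 419.]
 [383. 419.]
 [383. 479.]] [[-0.0013, 0.1363, 0.012], [0.1433, 0.1368, 0.012], [0.1427, -0.1381, 0.012], [-0.0013, -0.1351, 0.012]] [0.0708 0.     0.012 ]
top board [ 14. 330.] [[ -0. 254.]
 [ 27. 254.]
 [ 27. 406.]
 [  0. 406.]] [[0.5671, 0.8658, 0.012], [0.5666, 0.7934, 0.012], [0.1767, 0.7699, 0.012], [0.1768, 0.8397, 0.012]] [0.3718 0.8172 0.012 ]
top board [334. 223.] [[261. 207.]
 [408. 205.]
 [408. 239.]
 [261. 240.]] [[0.6873, 0.1742, 0.012], [0.6871, -0.215, 0.012], [0.598, -0.2134, 0.012], [0.5977, 0.1727, 0.012]] [ 0.6425 -0.0204  0.012 ]
scene [414. 241.] [0.5146 0.2304 0.016 ] [0.019 0.099] dir 81.4
scene [347. 215.] [0.434  0.0643 0.016 ] [0.033 0.15 ] dir 79.0
scene [261. 204.] [ 0.4019 -0.1591  0.016 ] [0.209 0.05 ] dir 125.7
scene board [311. 285.] [[227. 303.]
 [228. 265.]
 [395. 268.]
 [394. 306.]] [[0.6895, -0.213, 0.012], [0.5875, -0.2254, 0.012], [0.5884, 0.1786, 0.012], [0.6894, 0.1714, 0.012]] [ 0.6387 -0.0221  0.012 ]
scene board [508.  53.] [[466.  15.]
 [509.  -3.]
 [550.  92.]
 [507. 110.]] [[-0.4749, 0.4969, 0.012], [-0.5952, 0.6731, 0.012], [-0.0547, 0.6975, 0.012], [0.0304, 0.5491, 0.012]] [-0.2736  0.6042  0.012 ]
scene board [398.  28.] [[354.   0.]
 [441.   0.]
 [441.  55.]
 [354.  55.]] [[-0.5714, 0.0928, 0.012], [-0.5717, 0.417, 0.012], [-0.2395, 0.3805, 0.012], [-0.2379, 0.0894, 0.012]] [-0.4051  0.2449  0.012 ]
scene board [261.  28.] [[227.   0.]
 [295.   0.]
 [295.  55.]
 [227.  55.]] [[-0.571, -0.386, 0.012], [-0.5712, -0.1288, 0.012], [-0.2368, -0.1093, 0.012], [-0.2355, -0.3399, 0.012]] [-0.4036 -0.241   0.012 ]
```

View pics/b_top.png

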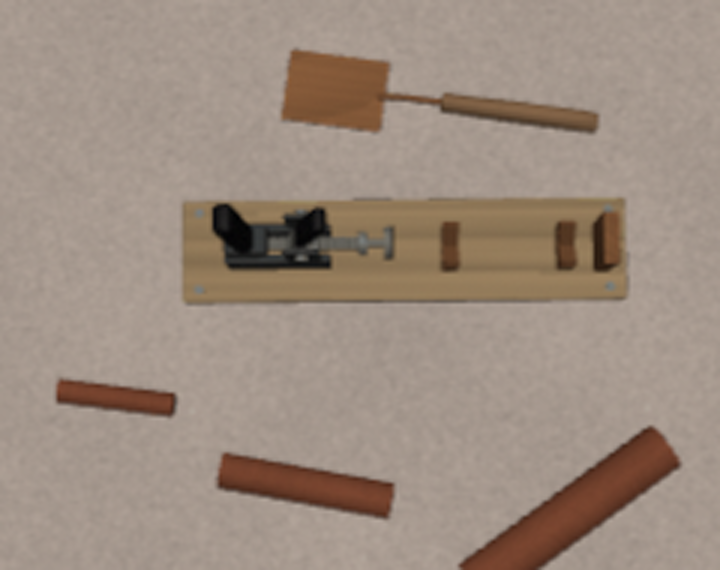

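View pics/b_scene.png

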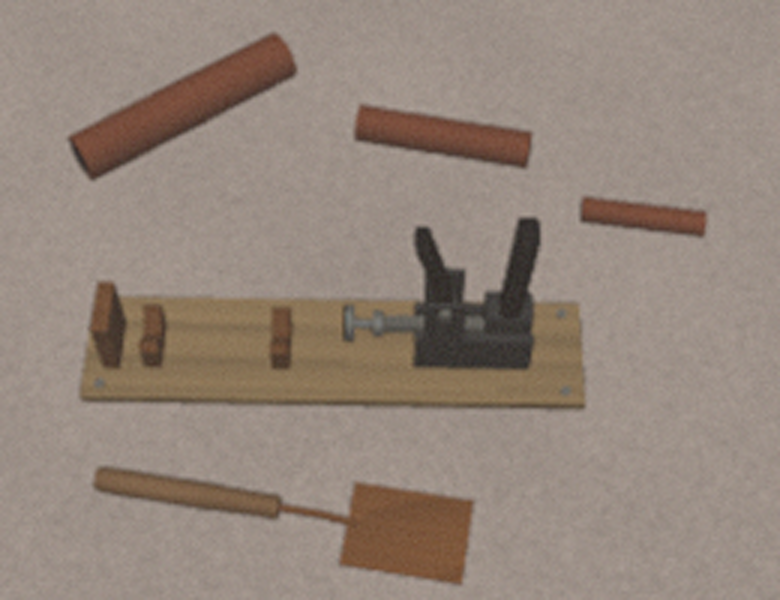

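The middle cylinder measures 150 × 30 mm, which confirms the choice: it's between the 102 mm and 207 mm ones. Next I fly over it.

```bash
cat >> h.py <<'E'
def plan(target,yaw,n=8,roll=np.pi,pitch=0.):
    s=monitor.get_state();p=np.array(s['eef_pos']);R=Ro.from_euler('xyz',s['eef_rot'])
    Rt=Ro.from_euler('xyz',[roll,pitch,yaw]);w=(R.inv()*Rt).as_rotvec()
    d=(np.array(target)-p)/n
    print('t',s['time_s'],'p',p.round(4),'rot',np.round(s['eef_rot'],4),'w',round(s['width'],4),'F',np.round(s['ft_force'],1))
    for k in range(n):
        Rk=R*Ro.from_rotvec(w*k/n); print(np.round(Rk.inv().apply(d)*1000,1).tolist(),np.round(w/n,4).tolist())
E
python3 -c "
from h import *
plan([.48,.2,.25],1.386)"
```

```text
t 0.15 p [0.1738 0.626  0.2276] rot [-3.1406 -0.      2.8708] w 0.0855 F [ 0.4 -0.1 -0.3]
[-51.1, -41.1, -2.8] [-0.0001, 0.0001, 0.1856]
[-57.8, -30.9, -2.8] [-0.0001, 0.0001, 0.1856]
[-62.5, -19.7, -2.8] [-0.0001, 0.0001, 0.1856]
[-65.1, -7.9, -2.8] [-0.0001, 0.0001, 0.1856]
[-65.4, 4.3, -2.8] [-0.0001, 0.0001, 0.1856]
[-63.5, 16.3, -2.8] [-0.0001, 0.0001, 0.1856]
[-59.4, 27.7, -2.8] [-0.0001, 0.0001, 0.1856]
[-53.3, 38.2, -2.8] [-0.0001, 0.0001, 0.1856]
```

{"method": "servo_tool", "body": {
  "increments": [
    [[-51, -41, -3, 0, 0, 0.185, 85], [-57, -30, -3, 0, 0, 0.185, 85], [-61, -20, -3, 0, 0, 0.185, 85], [-62, -8, -3, 0, 0, 0.185, 85], [-62, 4, -3, 0, 0, 0.185, 85], [-62, 16, -3, 0, 0, 0.185, 85], [-59, 28, -3, 0, 0, 0.185, 85], [-53, 38, -3, 0, 0, 0.185, 85]]
  ]
}}

```text
time_s: 1.15
eef_pos: [0.4614, 0.2154, 0.2501]
eef_rot: [3.141, 0.001, 1.37]
ft_force: [1.0, 1.1, 0.3]
width: 0.0851
```

```bash
python3 -c "
from h import *
plan([.5,-.04,.3],1.386)"
```

```text
t 1.15 p [0.4614 0.2154 0.2501] rot [3.1413e+00 5.0000e-04 1.3700e+00] w 0.0851 F [1.  1.1 0.3]
[-30.3, 11.1, -6.2] [0.0, 0.0001, -0.002]
[-30.3, 11.0, -6.2] [0.0, 0.0001, -0.002]
[-30.4, 11.0, -6.2] [0.0, 0.0001, -0.002]
[-30.4, 10.9, -6.2] [0.0, 0.0001, -0.002]
[-30.4, 10.9, -6.2] [0.0, 0.0001, -0.002]
[-30.4, 10.8, -6.2] [0.0, 0.0001, -0.002]
[-30.5, 10.7, -6.2] [0.0, 0.0001, -0.002]
[-30.5, 10.7, -6.2] [0.0, 0.0001, -0.002]
```

{"method": "servo_tool", "body": {
  "increments": [
    [[-34, 15, -6, 0, 0, 0, 85], [-34, 15, -6, 0, 0, 0, 85], [-34, 15, -6, 0, 0, 0, 85], [-34, 15, -6, 0, 0, 0, 85], [-34, 15, -6, 0, 0, 0, 85], [-34, 15, -6, 0, 0, 0, 85], [-34, 15, -6, 0, 0, 0, 85], [0, 0, 0, 0, 0, 0, 85]]
  ]
}}

```text
time_s: 2.15
eef_pos: [0.5179, -0.0517, 0.2929]
eef_rot: [-3.142, 0.001, 1.361]
ft_force: [-0.9, -0.3, 0.5]
width: 0.0851
```

Run:
```python
from h import *
import pickle
c=cam('wrist');im=optics.snapshot('wrist')[:,:,::-1].copy();pickle.dump(c,open('w1.pkl','wb'))
print(monitor.get_state()['eef_pos'],c[3]);cv2.imwrite('pics/w1.png',im)
```

```text
[ 0.51738376 -0.05053751  0.29266637] [0.53373181 0.0277445  0.4376207 ]
```

View pics/w1.png

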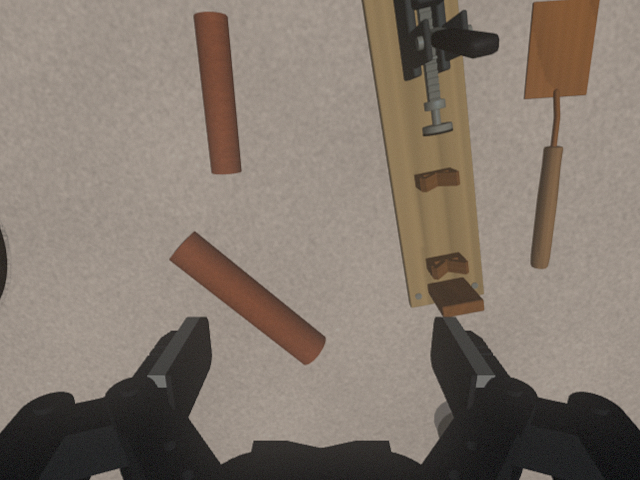

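Wrist view: the middle column spans (212,12) to (226,173) and the large one is at (248,298). The jig shows its stop at (456,297), saddles at (447,264) and (437,179), and the pad at (437,128). I move the camera over the jig for a straight view.

```bash
python3 -c "
from h import *
plan([.642,-.17,.27],1.571)"
```

```text
t 2.2 p [ 0.5174 -0.0505  0.2927] rot [-3.1408e+00  9.0000e-04  1.3613e+00] w 0.085 F [0.7 1.2 0.3]
[-11.4, 18.3, 2.8] [-0.0001, 0.0001, -0.0262]
[-11.8, 18.0, 2.8] [-0.0001, 0.0001, -0.0262]
[-12.3, 17.7, 2.8] [-0.0001, 0.0001, -0.0262]
[-12.8, 17.4, 2.8] [-0.0001, 0.0001, -0.0262]
[-13.2, 17.1, 2.8] [-0.0001, 0.0001, -0.0262]
[-13.7, 16.7, 2.8] [-0.0001, 0.0001, -0.0262]
[-14.1, 16.3, 2.8] [-0.0001, 0.0001, -0.0262]
[-14.5, 16.0, 2.8] [-0.0001, 0.0001, -0.0262]
```

{"method": "servo_tool", "body": {
  "increments": [
    [[-13, 21, 3, 0, 0, -0.03, 85], [-13, 21, 3, 0, 0, -0.03, 85], [-14, 21, 3, 0, 0, -0.03, 85], [-15, 20, 3, 0, 0, -0.03, 85], [-15, 20, 3, 0, 0, -0.03, 85], [-16, 20, 3, 0, 0, -0.03, 85], [-16, 19, 3, 0, 0, -0.03, 85], [0, 0, 0, 0, 0, 0, 85]]
  ]
}}

```text
time_s: 3.2
eef_pos: [0.6485, -0.162, 0.2677]
eef_rot: [-3.135, -0.003, 1.585]
ft_force: [-0.5, 0.7, -0.2]
width: 0.0852
```

Run:
```python
from h import *
import pickle
c=cam('wrist');im=optics.snapshot('wrist')[:,:,::-1].copy();pickle.dump(c,open('w2.pkl','wb'))
print(monitor.get_state()['eef_pos'],monitor.get_state()['eef_rot'],c[3]);cv2.imwrite('pics/w2.png',im)
```

```text
[ 0.64783316 -0.1613934   0.26785066] [-3.13476283 -0.00341623  1.58450914] [ 0.64743405 -0.081507    0.41268844]
```

View pics/w2.png

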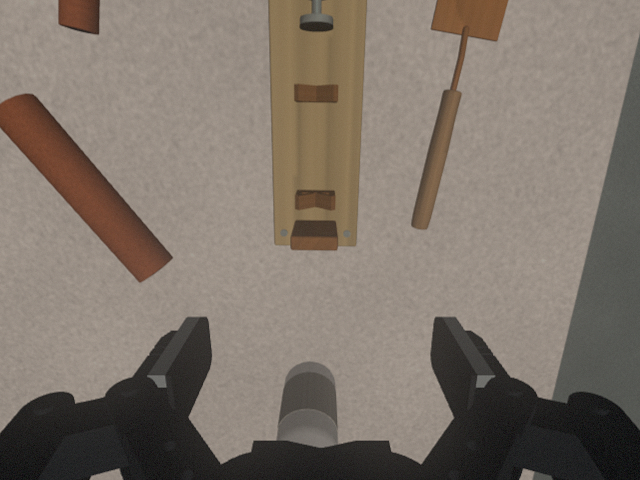

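Clean view of the jig: stop at (314,235), saddles at (315,200) and (316,93), pad at (316,22). The bottle's tip is at (308,410), below the gripper.

Run:
```python
from h import *
import pickle
c=pickle.load(open('w2.pkl','rb'));im=cv2.imread('pics/w2.png');h=cv2.cvtColor(im,cv2.COLOR_BGR2HSV)
print(h[150,320],h[150,240],h[93,316],h[235,314])
m=(h[:,:,1]>75).astype(np.uint8)*255
L=[];Rr=[]
for y in range(20,225,4):
    xs=np.where(m[y,230:400]>0)[0]+230
    run=[x for x in xs]
    L.append(onz(c,(min(run),y),.012));Rr.append(onz(c,(max(run)+1,y),.012))
for E in(np.array(L),np.array(Rr)):
    k=np.polyfit(E[:,1],E[:,0],1);r=E[:,0]-np.polyval(k,E[:,1]);g=abs(r)<.002;k=np.polyfit(E[g,1],E[g,0],1)
    print('edge slope dx/dy',k[0].round(5),'x at y=-.1',np.polyval(k,-.1).round(4),r.std().round(5))
print('end row corners',onz(c,(275,245),.012),onz(c,(356,245),.012))
# crops
cv2.imwrite('pics/w2c.png',cv2.resize(im[0:260,250:390],None,fx=4,fy=4,interpolation=cv2.INTER_CUBIC)[:,:][:1040][0:1040:1])
a=cv2.resize(im[170:260,260:370],None,fx=6,fy=6,interpolation=cv2.INTER_CUBIC);b=cv2.resize(im[0:110,260:370],None,fx=5,fy=5,interpolation=cv2.INTER_CUBIC)
cv2.imwrite('pics/w2a.png',a);cv2.imwrite('pics/w2b.png',b)
# column
c1=pickle.load(open('w1.pkl','rb'));im=cv2.imread('pics/w1.png');h=cv2.cvtColor(im,cv2.COLOR_BGR2HSV)
m=((h[:,:,0]<12)&(h[:,:,1]>110)).astype(np.uint8)*255
for q in cv2.findContours(m,cv2.RETR_EXTERNAL,cv2.CHAIN_APPROX_NONE)[0]:
    if cv2.contourArea(q)<3000: continue
    r=cv2.minAreaRect(q);b=cv2.boxPoints(r);P=np.array([onz(c1,p,.016) for p in b]);e=[np.linalg.norm(P[i]-P[i-1]) for i in (1,2)]
    LL=P[1]-P[0] if e[0]>e[1] else P[2]-P[1]
    print(np.round(r[0]),P.mean(0).round(4),np.round(e,4),np.degrees(np.arctan2(LL[1],LL[0])))
```

```text
[ 18  99 141] [ 12  36 154] [ 13 133  98] [16 92 69]
edge slope dx/dy -0.00041 x at y=-.1 0.5967 0.0003
edge slope dx/dy 0.0006 x at y=-.1 0.6851 0.00028
end row corners [ 0.59667688 -0.21479154  0.012     ] [ 0.68509223 -0.21348047  0.012     ]
[249. 299.] [ 0.4084 -0.1644  0.016 ] [0.0435 0.2119] -53.70005528135001
[217.  92.] [0.435  0.0667 0.016 ] [0.0306 0.1538] -100.59092666158158
```

View pics/w2a.png

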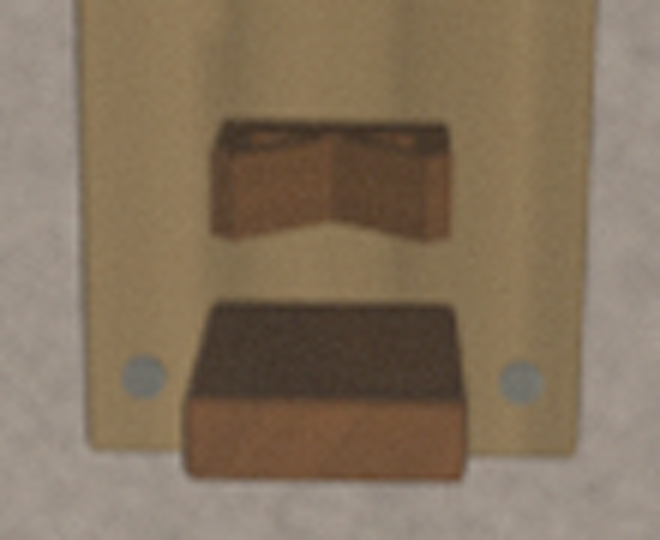

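View pics/w2b.png

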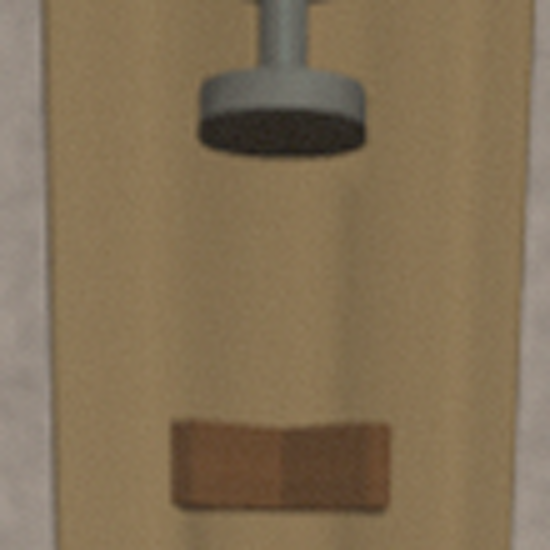

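Run:
```python
from h import *
import pickle
c=pickle.load(open('w2.pkl','rb'))
print('valley near',onz(c,(315.2,196),.030),'far',onz(c,(315.7,95),.030))
print('stop face top',onz(c,(314.5,220.7),.074), 'stop back top',onz(c,(314,236.3),.074))
print('stop corners',onz(c,(260+210/6,220.7),.074),onz(c,(260+458/6,220.7),.074))
print('saddle near face top row +y edge', onz(c,(315,190.5),.046),' far: bottom(-y) edge of top',onz(c,(315,101.5),.046),'far +y',onz(c,(315,84.5),.046),'near -y', onz(c,(315,210),.046))
print('pad front left/right',onz(c,(260+199/5,131/5),.0526),onz(c,(260+365/5,131/5),.0526))
print('screws',onz(c,(284,232.7),.012),onz(c,(346.8,233.6),.012))
```

```text
valley near [ 0.64046548 -0.15652601  0.03      ] far [ 0.6401432  -0.06206614  0.03      ]
stop face top [ 0.64082146 -0.17048928  0.074     ] stop back top [ 0.64047768 -0.18524109  0.074     ]
stop corners [ 0.62318699 -0.17074338  0.074     ] [ 0.66055267 -0.17020497  0.074     ]
saddle near face top row +y edge [ 0.64052176 -0.14808198  0.046     ]  far: bottom(-y) edge of top [ 0.63987177 -0.06829498  0.046     ] far +y [ 0.63975744 -0.05426113  0.046     ] near -y [ 0.64067691 -0.16712627  0.046     ]
pad front left/right [ 0.6269523  -0.01018221  0.0526    ] [ 0.65442059 -0.00986421  0.0526    ]
screws [ 0.60674843 -0.20063821  0.012     ] [ 0.67462418 -0.20066007  0.012     ]
```

Jig: axis x ≈ 0.640–0.642, yaw ≈ 90°, stop face y ≈ -0.185, pad face y ≈ -0.010, which is about 25 mm longer than the column. Column: (0.436, 0.066), direction 79.4°. I go to pick it up.

```bash
python3 -c "
from h import *
plan([.436,.066,.16],1.386)"
```

```text
t 3.25 p [ 0.6478 -0.1614  0.2679] rot [-3.1348 -0.0034  1.5845] w 0.0849 F [ 0.3  0.3 -0.6]
[28.7, -26.0, 13.8] [-0.0009, -0.0003, 0.0248]
[28.1, -26.7, 13.7] [-0.0009, -0.0003, 0.0248]
[27.4, -27.4, 13.7] [-0.0009, -0.0003, 0.0248]
[26.7, -28.1, 13.7] [-0.0009, -0.0003, 0.0248]
[26.0, -28.8, 13.6] [-0.0009, -0.0003, 0.0248]
[25.3, -29.4, 13.6] [-0.0009, -0.0003, 0.0248]
[24.6, -30.0, 13.6] [-0.0009, -0.0003, 0.0248]
[23.8, -30.7, 13.5] [-0.0009, -0.0003, 0.0248]
```

{"method": "servo_tool", "body": {
  "increments": [
    [[29, -26, 4, -0.001, 0, 0.025, 85], [29, -27, 6, -0.001, 0, 0.025, 85], [28, -28, 10, -0.001, 0, 0.025, 85], [28, -29, 16, -0.001, 0, 0.025, 85], [27, -30, 18, -0.001, 0, 0.025, 85], [26, -31, 20, -0.001, 0, 0.025, 85], [26, -31, 20, -0.001, 0, 0.025, 85], [24, -31, 16, -0.001, 0, 0.025, 85]]
  ]
}}

```text
time_s: 4.25
eef_pos: [0.4192, 0.0862, 0.1581]
eef_rot: [3.139, -0.005, 1.376]
ft_force: [0.7, 0.9, 0.1]
width: 0.0851
```

```bash
python3 -c "
from h import *
plan([.436,.066,.08],1.386)"
```

```text
t 4.25 p [0.4192 0.0862 0.1581] rot [ 3.1392 -0.0048  1.3764] w 0.0851 F [0.7 0.9 0.1]
[-2.1, 2.5, 9.8] [0.0003, -0.0006, -0.0012]
[-2.1, 2.5, 9.8] [0.0003, -0.0006, -0.0012]
[-2.1, 2.5, 9.8] [0.0003, -0.0006, -0.0012]
[-2.1, 2.5, 9.8] [0.0003, -0.0006, -0.0012]
[-2.1, 2.5, 9.8] [0.0003, -0.0006, -0.0012]
[-2.1, 2.5, 9.8] [0.0003, -0.0006, -0.0012]
[-2.1, 2.5, 9.8] [0.0003, -0.0006, -0.0012]
[-2.1, 2.5, 9.8] [0.0003, -0.0006, -0.0012]
```

{"method": "servo_tool", "body": {
  "increments": [
    [[-4, 5, 10, 0, -0.001, -0.001, 85], [-4, 5, 11, 0, -0.001, -0.001, 85], [-4, 5, 11, 0, -0.001, -0.001, 85], [-4, 4, 11, 0, -0.001, -0.001, 85], [-2, 2, 12, 0, -0.001, -0.001, 85], [0, 0, 12, 0, 0, -0.001, 85], [0, 0, 12, 0, 0, -0.001, 85], [0, 0, 0, 0, 0, 0, 85]]
  ]
}}

```text
time_s: 5.25
eef_pos: [0.4347, 0.0644, 0.0738]
eef_rot: [3.141, 0.001, 1.384]
ft_force: [-0.8, 0.7, 0.0]
width: 0.0853
```

Run:
```python
from h import *
plan([.436,.066,.027],1.386)
c=cam('wrist');im=optics.snapshot('wrist')[:,:,::-1].copy();cv2.imwrite('pics/w3.png',im)
```

```text
t 5.25 p [0.4347 0.0644 0.0738] rot [3.1409e+00 6.0000e-04 1.3843e+00] w 0.0853 F [-0.8  0.7  0. ]
[0.2, 0.1, 5.8] [0.0001, 0.0001, -0.0002]
[0.2, 0.1, 5.8] [0.0001, 0.0001, -0.0002]
[0.2, 0.1, 5.8] [0.0001, 0.0001, -0.0002]
[0.2, 0.1, 5.8] [0.0001, 0.0001, -0.0002]
[0.2, 0.1, 5.8] [0.0001, 0.0001, -0.0002]
[0.2, 0.1, 5.8] [0.0001, 0.0001, -0.0002]
[0.2, 0.1, 5.8] [0.0001, 0.0001, -0.0002]
[0.2, 0.1, 5.8] [0.0001, 0.0001, -0.0002]
```

View pics/w3.png

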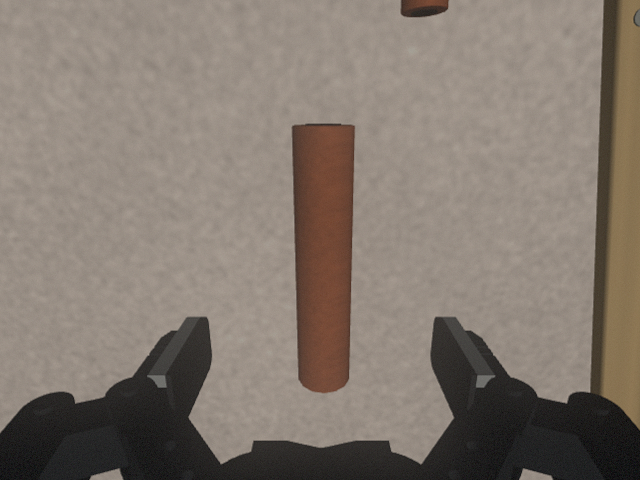

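The column is centred between the fingers, aligned, spanning rows 124–392 at column 323.

Run:
```python
from h import *
c=cam('wrist')
for z in(.032,.016):print(z,onz(c,(323,124),z),onz(c,(324,391),z), onz(c,(293,126),z), onz(c,(349,380),z))
```

```text
0.032 [0.44943191 0.14030326 0.032     ] [ 0.42256017 -0.00589603  0.032     ] [0.4356384  0.14202162 0.032     ] [ 0.43812568 -0.00108914  0.032     ]
0.016 [0.44949132 0.13997663 0.016     ] [ 0.42031948 -0.01873668  0.016     ] [0.43451715 0.14184208 0.016     ] [ 0.43721733 -0.01351834  0.016     ]
```

{"method": "servo_tool", "body": {
  "increments": [
    [[1, 0, 8, 0, 0, 0, 85], [0, 0, 8, 0, 0, 0, 85], [0, 0, 8, 0, 0, 0, 85], [0, 0, 8, 0, 0, 0, 85], [0, 0, 7, 0, 0, 0, 85], [0, 0, 6, 0, 0, 0, 85], [0, 0, 2, 0, 0, 0, 85], [0, 0, 0, 0, 0, 0, 85]]
  ]
}}

```text
time_s: 6.3
eef_pos: [0.4357, 0.0657, 0.0244]
eef_rot: [3.139, 0.0, 1.385]
ft_force: [-0.1, -0.4, 0.1]
width: 0.0849
```

{"method": "servo_tool", "body": {
  "increments": [
    [[1, 0, -1, 0, 0, 0, 60], [0, 0, 0, 0, 0, 0, 40], [0, 0, 0, 0, 0, 0, 25], [0, 0, 0, 0, 0, 0, 25], [0, 0, 0, 0, 0, 0, 25], [0, 0, 0, 0, 0, 0, 25], [0, 0, 0, 0, 0, 0, 25], [0, 0, 0, 0, 0, 0, 25]]
  ],
  "force": 40
}}

```text
time_s: 7.3
eef_pos: [0.4364, 0.0668, 0.0261]
eef_rot: [3.138, -0.0, 1.385]
ft_force: [0.2, -0.5, 0.8]
width: 0.0245
```

{"method": "servo_tool", "body": {
  "increments": [
    [[0, 0, -6, 0, 0, 0, 25], [0, 0, -10, 0, 0, 0, 25], [0, 0, -15, 0, 0, 0, 25], [0, 0, -20, 0, 0, 0, 25], [0, 0, -20, 0, 0, 0, 25], [0, 0, -15, 0, 0, 0, 25], [0, 0, -10, 0, 0, 0, 25], [0, 0, 0, 0, 0, 0, 25]]
  ]
}}

```text
time_s: 8.3
eef_pos: [0.4361, 0.0669, 0.1292]
eef_rot: [3.136, -0.001, 1.385]
ft_force: [-0.6, -0.2, -0.5]
width: 0.0252
```

Run:
```python
from h import *
plan([.641,-.098,.12],1.571)
im=optics.snapshot('wrist')[:,:,::-1].copy();cv2.imwrite('pics/w4.png',im)
```

```text
t 8.3 p [0.4361 0.0669 0.1292] rot [ 3.1359e+00 -8.0000e-04  1.3849e+00] w 0.0252 F [-0.6 -0.2 -0.5]
[-15.5, 29.0, 1.3] [0.0007, -0.0, -0.0233]
[-16.2, 28.6, 1.3] [0.0007, -0.0, -0.0233]
[-16.9, 28.2, 1.3] [0.0007, -0.0, -0.0233]
[-17.5, 27.8, 1.2] [0.0007, -0.0, -0.0233]
[-18.1, 27.4, 1.2] [0.0007, -0.0, -0.0233]
[-18.8, 27.0, 1.2] [0.0007, -0.0, -0.0233]
[-19.4, 26.5, 1.2] [0.0007, -0.0, -0.0233]
[-20.0, 26.1, 1.2] [0.0007, -0.0, -0.0233]
```

View pics/w4.png

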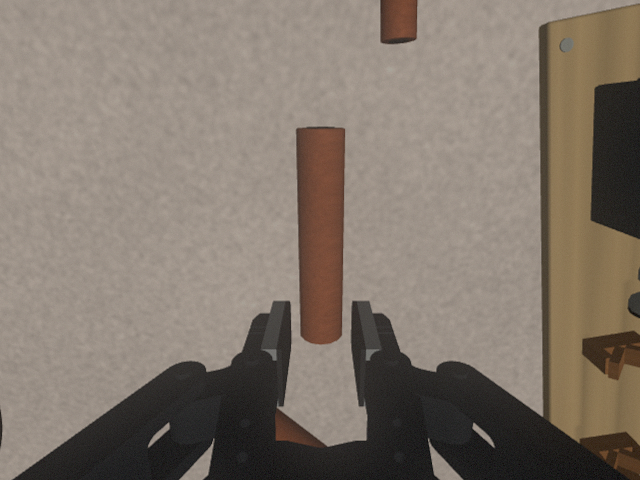

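The fingers closed to 25 mm and the column stayed on the table, so the grasp missed. I measure where it is now.

Run:
```python
from h import *
c=cam('wrist');im=cv2.imread('pics/w4.png');h=cv2.cvtColor(im,cv2.COLOR_BGR2HSV)
print('far rim',onz(c,(321,127.5),.032),'near',onz(c,(321,340),.032),'L/R far',onz(c,(297,130),.028),onz(c,(345,130),.028))
t=optics.snapshot('top')[:,:,::-1].copy();cv2.imwrite('pics/t4.png',t)
s=optics.snapshot('scene')[:,:,::-1].copy();cv2.imwrite('pics/s4.png',cv2.resize(s[120:300,220:440],None,fx=3.5,fy=3.3,interpolation=cv2.INTER_CUBIC))
```

```text
far rim [0.44932325 0.13993873 0.032     ] near [ 0.42222847 -0.00339339  0.032     ] L/R far [0.4346918  0.14111682 0.028     ] [0.46343257 0.13567275 0.028     ]
```

View pics/s4.png

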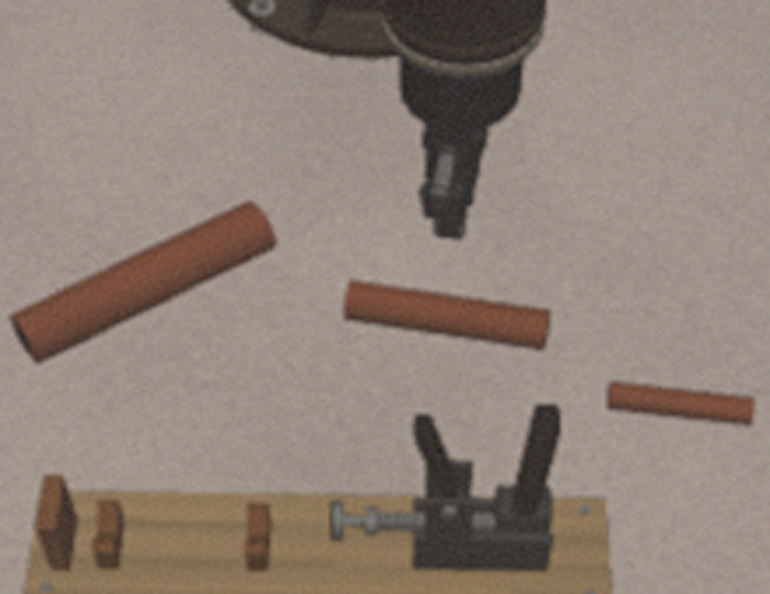

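View pics/t4.png

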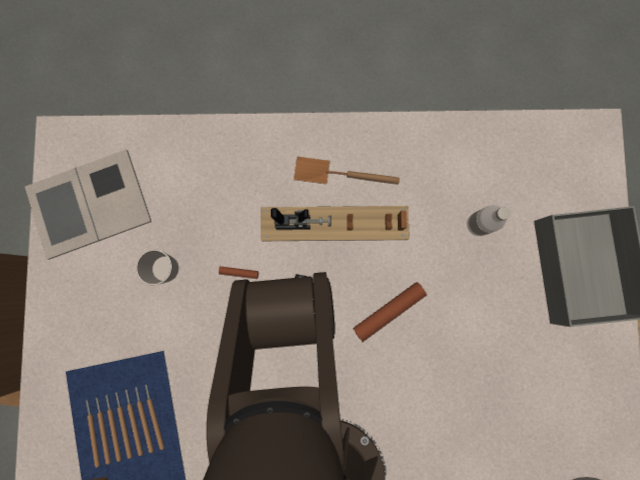

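The column hasn't moved, and in the wrist picture the fingertips at (289,301) and (353,301) look higher than the stated geometry. I check the tip height from the images.

Run:
```python
from h import *
s=monitor.get_state();p=np.array(s['eef_pos']);print(p)
c=cam('scene');o,d=ray(c,(348.6,191.2));t=(p[0]-o[0])/d[0];print('scene ray at tool x',o+d*t)
t=(p[0]+.016-o[0])/d[0];print(o+d*t)
w=cam('wrist');R=Ro.from_euler('xyz',s['eef_rot']).as_matrix()
for z in(-.02,-.01,0,.01,.02,.022):
    print(z,[proj(w,p+R@np.array([.011,y,z])).round(0) for y in(-.0126,.0126)])
im=cv2.imread('pics/w4.png');cv2.imwrite('pics/w4c.png',cv2.resize(im[280:480,220:420],None,fx=3,fy=3,interpolation=cv2.INTER_CUBIC))
```

```text
[0.4353662  0.06682167 0.12800337]
scene ray at tool x [0.4353662  0.06570959 0.11211144]
[0.4513662  0.06507119 0.13155342]
-0.02 [array([289., 319.]), array([358., 318.])]
-0.01 [array([291., 306.]), array([356., 306.])]
0 [array([293., 294.]), array([354., 294.])]
0.01 [array([294., 284.]), array([352., 284.])]
0.02 [array([296., 275.]), array([350., 275.])]
0.022 [array([296., 274.]), array([350., 274.])]
```

View pics/w4c.png

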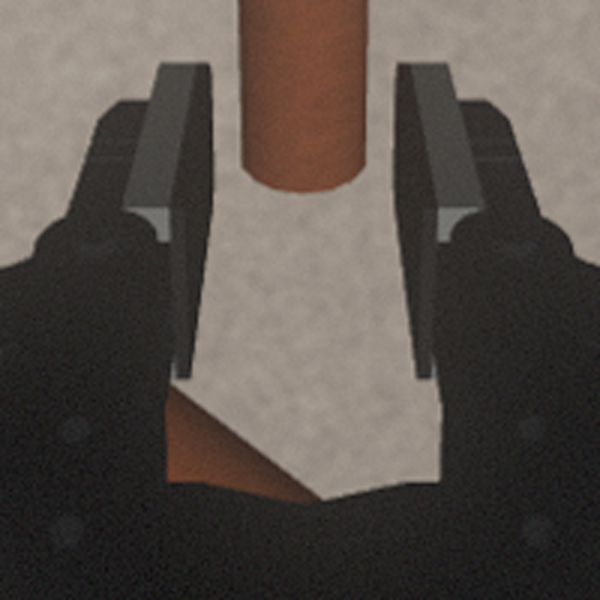

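The images put the fingertips at about the reported TCP height at 25 mm opening (row 301 and the 62 px spacing give an offset of about 0; the scene ray agrees within 4 mm). The stated 22 mm ahead doesn't hold here, so the first grasp closed just above the column. I descend further, pre-opened to 50 mm.

{"method": "servo_tool", "body": {
  "increments": [
    [[0, 0, 10, 0.001, 0, 0, 50], [0, 0, 14, 0.001, 0, 0, 50], [0, 0, 16, 0.001, 0, 0, 50], [0, 0, 16, 0.001, 0, 0, 50], [0, 0, 14, 0.001, 0, 0, 50], [0, 0, 12, 0, 0, 0, 50], [0, 0, 8, 0, 0, 0, 50], [0, 0, 2, 0, 0, 0, 50]]
  ]
}}

```text
time_s: 9.45
eef_pos: [0.4321, 0.0665, 0.0267]
eef_rot: [-3.133, 0.002, 1.385]
ft_force: [-0.3, -0.1, -0.7]
width: 0.0504
```

{"method": "servo_tool", "body": {
  "increments": [
    [[0, 0, 6, 0, 0, 0, 50], [0, 0, 6, 0, 0, 0, 50], [0, 0, 4, 0, 0, 0, 50], [0, 0, 0, 0, 0, 0, 50], [0, 0, 0, 0, 0, 0, 50], [0, 0, 0, 0, 0, 0, 50], [0, 0, 0, 0, 0, 0, 50], [0, 0, 0, 0, 0, 0, 50]]
  ]
}}

```text
time_s: 10.45
eef_pos: [0.4329, 0.0666, 0.0105]
eef_rot: [-3.135, 0.001, 1.385]
ft_force: [0.2, -1.0, -0.1]
width: 0.0497
```

Run:
```python
from h import *
s=monitor.get_state();print(s['eef_pos'],s['eef_rot'],s['width'],s['ft_force'])
im=optics.snapshot('wrist')[:,:,::-1].copy();cv2.imwrite('pics/w5.png',im)
s=optics.snapshot('scene')[:,:,::-1].copy();cv2.imwrite('pics/s5.png',cv2.resize(s[120:300,220:440],None,fx=3.5,fy=3.3,interpolation=cv2.INTER_CUBIC))
```

```text
[0.43286558 0.06659965 0.01054195] [-3.13472182e+00  1.24188277e-03  1.38480116e+00] 0.049653294671079144 [ 0.17226852 -0.96334195 -0.1020001 ]
```

View pics/w5.png

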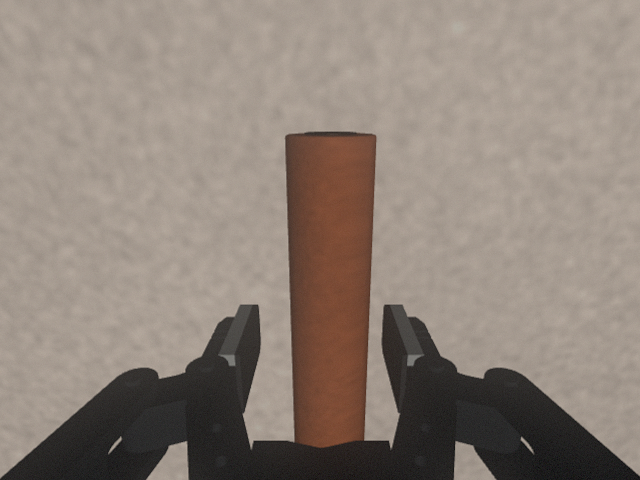

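View pics/s5.png

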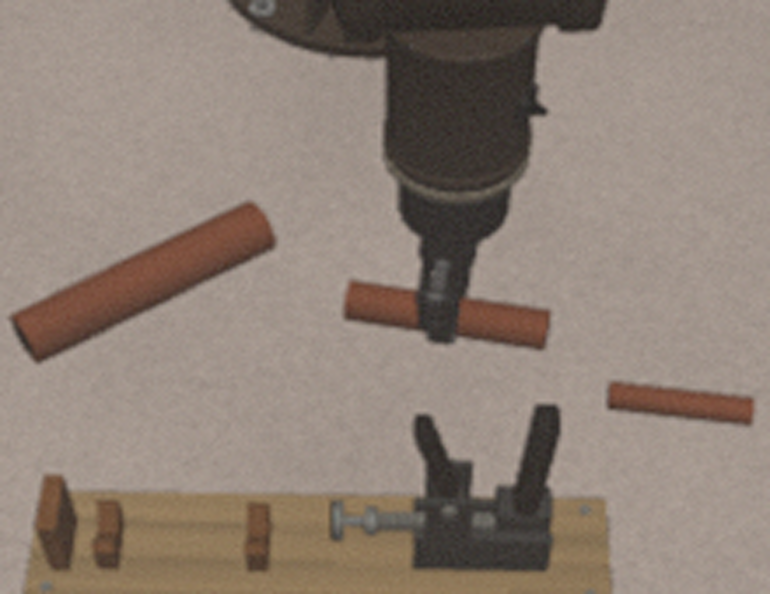

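The fingers now straddle the column: pads at columns 259 and 384 on either side of the column at 330. I go a little lower, centre, and close.

{"method": "servo_tool", "body": {
  "increments": [
    [[0, 2, 2, -0.003, 0, 0, 50], [0, 1, 2, -0.003, 0, 0, 50], [0, 0, 0, 0, 0, 0, 50], [0, 0, 0, 0, 0, 0, 20], [0, 0, 0, 0, 0, 0, 20], [0, 0, 0, 0, 0, 0, 20], [0, 0, 0, 0, 0, 0, 20], [0, 0, 0, 0, 0, 0, 20]]
  ],
  "force": 40
}}

```text
time_s: 11.55
eef_pos: [0.4358, 0.066, 0.0064]
eef_rot: [-3.141, 0.001, 1.385]
ft_force: [0.1, 0.0, 0.3]
width: 0.0308
```

{"method": "servo_tool", "body": {
  "increments": [
    [[0, 0, -6, 0, 0, 0, 20], [0, 0, -10, 0, 0, 0, 20], [0, 0, -15, 0, 0, 0, 20], [0, 0, -20, 0, 0, 0, 20], [0, 0, -20, 0, 0, 0, 20], [0, 0, -15, 0, 0, 0, 20], [0, 0, -10, 0, 0, 0, 20], [0, 0, 0, 0, 0, 0, 20]]
  ]
}}

```text
time_s: 12.55
eef_pos: [0.4355, 0.0661, 0.109]
eef_rot: [3.141, 0.001, 1.385]
ft_force: [0.1, -0.2, -1.9]
width: 0.0305
```

Run:
```python
from h import *
plan([.641,-.098,.12],1.571)
im=optics.snapshot('wrist')[:,:,::-1].copy();cv2.imwrite('pics/w6.png',im)
s=optics.snapshot('scene')[:,:,::-1].copy();cv2.imwrite('pics/s6.png',cv2.resize(s[120:300,220:440],None,fx=3.5,fy=3.3,interpolation=cv2.INTER_CUBIC))
```

```text
t 12.55 p [0.4355 0.0661 0.109 ] rot [3.1413e+00 1.0000e-03 1.3849e+00] w 0.0305 F [ 0.1 -0.2 -1.9]
[-15.4, 29.0, -1.4] [0.0, 0.0001, -0.0233]
[-16.1, 28.7, -1.4] [0.0, 0.0001, -0.0233]
[-16.7, 28.3, -1.4] [0.0, 0.0001, -0.0233]
[-17.4, 27.9, -1.4] [0.0, 0.0001, -0.0233]
[-18.0, 27.5, -1.4] [0.0, 0.0001, -0.0233]
[-18.7, 27.0, -1.4] [0.0, 0.0001, -0.0233]
[-19.3, 26.6, -1.4] [0.0, 0.0001, -0.0233]
[-19.9, 26.1, -1.4] [0.0, 0.0001, -0.0233]
```

View pics/w6.png

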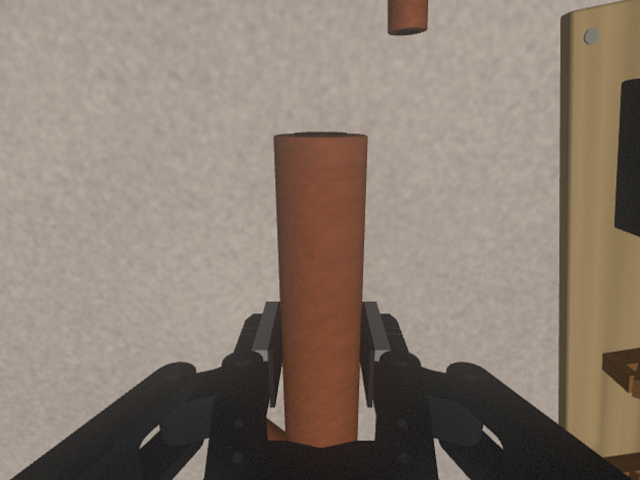

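View pics/s6.png

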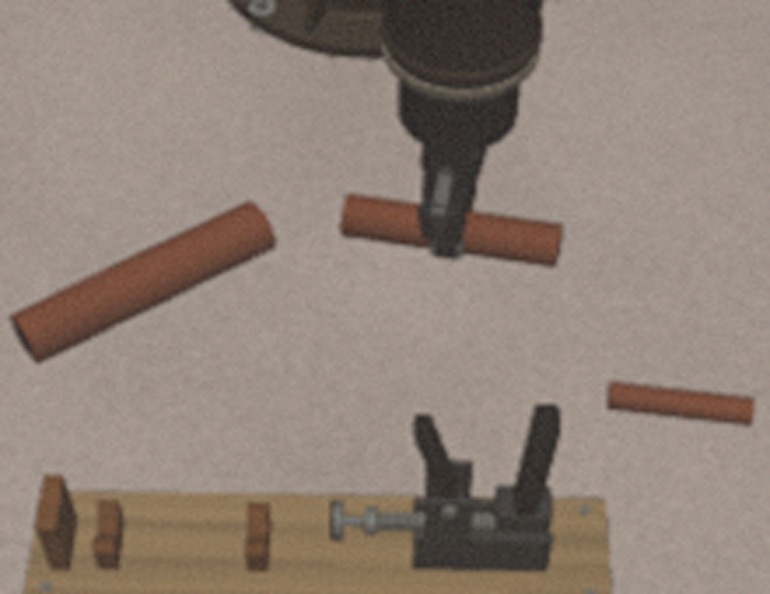

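Column held level: Fz -1.9 N matches its weight. I carry it over the jig.

{"method": "servo_tool", "body": {
  "increments": [
    [[-22, 22, -1, 0, 0, -0.024, 20], [-22, 25, -1, 0, 0, -0.024, 20], [-22, 27, -1, 0, 0, -0.024, 20], [-21, 28, -1, 0, 0, -0.024, 20], [-20, 28, -1, 0, 0, -0.024, 20], [-19, 28, -1, 0, 0, -0.024, 20], [-18, 27, -1, 0, 0, -0.024, 20], [-10, 16, 0, 0, 0, -0.018, 20]]
  ]
}}

```text
time_s: 13.65
eef_pos: [0.6183, -0.1117, 0.1067]
eef_rot: [-3.128, -0.001, 1.578]
ft_force: [-0.6, -0.9, -2.3]
width: 0.0302
```

Run:
```python
from h import *
plan([.641,-.098,.075],1.571)
im=optics.snapshot('wrist')[:,:,::-1].copy();cv2.imwrite('pics/w7.png',im)
```

```text
t 13.65 p [ 0.6183 -0.1117  0.1067] rot [-3.1277e+00 -7.0000e-04  1.5782e+00] w 0.0302 F [-0.6 -0.9 -2.3]
[1.7, 2.9, 3.9] [-0.0017, -0.0001, 0.0009]
[1.7, 2.9, 3.9] [-0.0017, -0.0001, 0.0009]
[1.7, 2.9, 3.9] [-0.0017, -0.0001, 0.0009]
[1.7, 2.9, 3.9] [-0.0017, -0.0001, 0.0009]
[1.7, 2.9, 3.9] [-0.0017, -0.0001, 0.0009]
[1.7, 2.9, 3.9] [-0.0017, -0.0001, 0.0009]
[1.7, 2.9, 4.0] [-0.0017, -0.0001, 0.0009]
[1.7, 2.8, 4.0] [-0.0017, -0.0001, 0.0009]
```

View pics/w7.png

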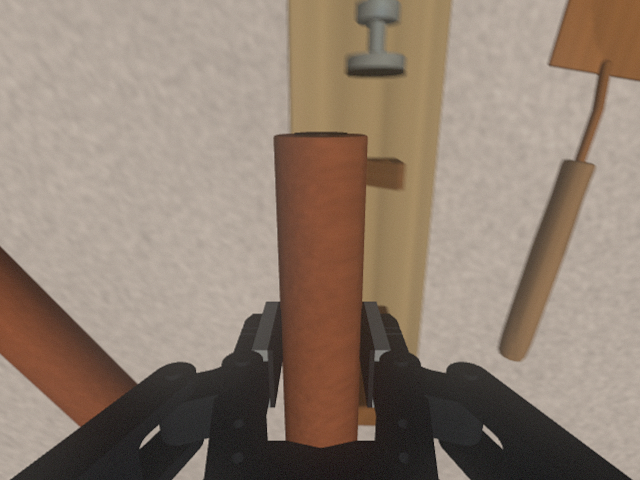

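The column is in the jaws, level. The pad is at (377,70) and the far saddle shows at (385,173). The tool needs about +23 mm in tool y.

{"method": "servo_tool", "body": {
  "increments": [
    [[2, 4, 2, -0.003, 0, 0, 20], [2, 4, 2, -0.003, 0, 0, 20], [2, 4, 2, -0.003, 0, 0, 20], [2, 4, 3, -0.002, 0, 0, 20], [2, 4, 3, -0.002, 0, 0, 20], [2, 3, 3, 0, 0, 0, 20], [1, 0, 3, 0, 0, 0, 20], [0, 0, 0, 0, 0, 0, 20]]
  ]
}}

```text
time_s: 14.7
eef_pos: [0.6417, -0.0968, 0.0849]
eef_rot: [-3.139, -0.001, 1.579]
ft_force: [0.1, -1.1, -2.6]
width: 0.0306
```

Run:
```python
from h import *
plan([.641,-.098,.050],1.571)
c=cam('wrist');im=optics.snapshot('wrist')[:,:,::-1].copy();cv2.imwrite('pics/w8.png',im)
import pickle;pickle.dump(c,open('w8.pkl','wb'))
s=optics.snapshot('scene')[:,:,::-1].copy();cv2.imwrite('pics/s8.png',s)
```

```text
t 14.7 p [ 0.6417 -0.0968  0.0849] rot [-3.1387e+00 -1.3000e-03  1.5791e+00] w 0.0306 F [ 0.1 -1.1 -2.6]
[-0.2, -0.1, 4.4] [-0.0004, -0.0002, 0.001]
[-0.2, -0.1, 4.4] [-0.0004, -0.0002, 0.001]
[-0.2, -0.1, 4.4] [-0.0004, -0.0002, 0.001]
[-0.2, -0.1, 4.4] [-0.0004, -0.0002, 0.001]
[-0.2, -0.1, 4.4] [-0.0004, -0.0002, 0.001]
[-0.2, -0.1, 4.4] [-0.0004, -0.0002, 0.001]
[-0.2, -0.1, 4.4] [-0.0004, -0.0002, 0.001]
[-0.2, -0.1, 4.4] [-0.0004, -0.0002, 0.001]
```

View pics/w8.png

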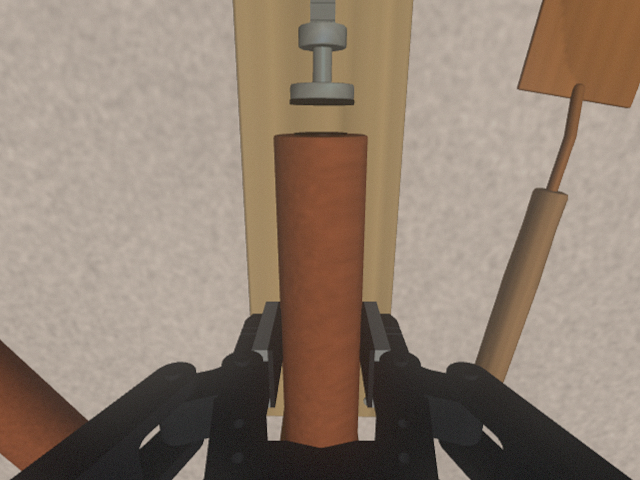

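Run:
```python
from h import *
import pickle
c=pickle.load(open('w8.pkl','rb'))
print('col rim',onz(c,(321,134),.1105),'pad top front',onz(c,(322,98),.0666),'pad bottom front',onz(c,(322,105),.0386))
print('pad L/R',onz(c,(290.5,98),.0526),onz(c,(354.5,98),.0526))
```

```text
col rim [ 0.64040769 -0.02093183  0.1105    ] pad top front [ 0.64062496 -0.0090516   0.0666    ] pad bottom front [ 0.64065172 -0.01091366  0.0386    ]
pad L/R [ 0.62710518 -0.00855324  0.0526    ] [ 0.65457    -0.00835764  0.0526    ]
```

Column far end y = -0.021, pad -0.010, stop -0.185: 11 and 14 mm clear. I lower it.

{"method": "servo_tool", "body": {
  "increments": [
    [[0, 0, 6, 0, 0, 0.005, 20], [0, 0, 6, 0, 0, 0.003, 20], [0, 0, 6, 0, 0, 0, 20], [0, 0, 6, 0, 0, 0, 20], [0, 0, 5, 0, 0, 0, 20], [0, 0, 4, 0, 0, 0, 20], [0, 0, 3, 0, 0, 0, 20], [0, 0, 0, 0, 0, 0, 20]]
  ]
}}

```text
time_s: 15.8
eef_pos: [0.6416, -0.0971, 0.0465]
eef_rot: [-3.139, -0.001, 1.57]
ft_force: [0.3, -0.4, -2.2]
width: 0.0304
```

Run:
```python
from h import *
plan([.641,-.097,.045],1.571)
```

```text
t 15.8 p [ 0.6416 -0.0971  0.0465] rot [-3.1388e+00 -1.2000e-03  1.5701e+00] w 0.0304 F [ 0.3 -0.4 -2.2]
[0.0, -0.1, 0.2] [-0.0004, -0.0002, -0.0001]
[0.0, -0.1, 0.2] [-0.0004, -0.0002, -0.0001]
[0.0, -0.1, 0.2] [-0.0004, -0.0002, -0.0001]
[0.0, -0.1, 0.2] [-0.0004, -0.0002, -0.0001]
[0.0, -0.1, 0.2] [-0.0004, -0.0002, -0.0001]
[0.0, -0.1, 0.2] [-0.0004, -0.0002, -0.0001]
[0.0, -0.1, 0.2] [-0.0004, -0.0002, -0.0001]
[0.0, -0.1, 0.2] [-0.0004, -0.0002, -0.0001]
```

{"method": "servo_tool", "body": {
  "increments": [
    [[0, 0, 1, 0, 0, 0, 20], [0, 0, 0.5, 0, 0, 0, 20], [0, 0, 0.5, 0, 0, 0, 20], [0, 0, 0.5, 0, 0, 0, 20], [0, 0, 0.5, 0, 0, 0, 20], [0, 0, 0, 0, 0, 0, 20], [0, 0, 0, 0, 0, 0, 20], [0, 0, 0, 0, 0, 0, 20]]
  ]
}}

```text
time_s: 16.8
eef_pos: [0.6419, -0.0972, 0.0439]
eef_rot: [-3.14, -0.001, 1.57]
ft_force: [0.2, -0.9, -1.5]
width: 0.0305
```

{"method": "servo_tool", "body": {
  "increments": [
    [[0, 0, 0.5, 0, 0, 0, 20], [0, 0, 0.5, 0, 0, 0, 20], [0, 0, 0.5, 0, 0, 0, 20], [0, 0, 0, 0, 0, 0, 20], [0, 0, 0, 0, 0, 0, 20], [0, 0, 0, 0, 0, 0, 20], [0, 0, 0, 0, 0, 0, 20], [0, 0, 0, 0, 0, 0, 20]]
  ]
}}

```text
time_s: 17.8
eef_pos: [0.642, -0.0972, 0.0436]
eef_rot: [-3.14, -0.001, 1.57]
ft_force: [-1.5, 0.8, 1.1]
width: 0.0308
```

Contact: Fz went from -1.9 to +1.1 N at z = 0.0436, as predicted. I release slowly.

{"method": "servo_tool", "body": {
  "increments": [
    [[0, 0, 0, 0, 0, 0, 32], [0, 0, 0, 0, 0, 0, 36], [0, 0, 0, 0, 0, 0, 42], [0, 0, 0, 0, 0, 0, 50], [0, 0, 0, 0, 0, 0, 56], [0, 0, 0, 0, 0, 0, 60], [0, 0, 0, 0, 0, 0, 60], [0, 0, 0, 0, 0, 0, 60]]
  ]
}}

```text
time_s: 18.8
eef_pos: [0.6423, -0.0973, 0.0437]
eef_rot: [-3.141, -0.001, 1.57]
ft_force: [0.1, 0.2, -0.0]
width: 0.06
```

{"method": "servo_tool", "body": {
  "increments": [
    [[0, 0, -5, 0, 0, 0, 60], [0, 0, -10, 0, 0, 0, 60], [0, 0, -18, 0, 0, 0, 60], [0, 0, -24, 0, 0, 0, 60], [0, 0, -28, 0, 0, 0, 60], [0, 0, -28, 0, 0, 0, 60], [0, 0, -20, 0, 0, 0, 60], [0, 0, -8, 0, 0, 0, 60]]
  ]
}}

```text
time_s: 19.8
eef_pos: [0.6431, -0.0975, 0.1967]
eef_rot: [3.138, 0.0, 1.57]
ft_force: [0.2, -0.3, -0.6]
width: 0.06
```

Run:
```python
from h import *
plan([.641,-.13,.25],1.571)
import pickle
c=cam('wrist');im=optics.snapshot('wrist')[:,:,::-1].copy();cv2.imwrite('pics/w9.png',im);pickle.dump(c,open('w9.pkl','wb'))
s=optics.snapshot('scene')[:,:,::-1].copy();cv2.imwrite('pics/s9f.png',s);cv2.imwrite('pics/s9.png',cv2.resize(s[220:320,210:410],None,fx=4,fy=4,interpolation=cv2.INTER_CUBIC))
```

```text
t 19.8 p [ 0.6431 -0.0975  0.1967] rot [3.1382 0.     1.5702] w 0.06 F [ 0.2 -0.3 -0.6]
[-4.1, -0.2, -6.7] [0.0004, 0.0, -0.0001]
[-4.1, -0.2, -6.7] [0.0004, 0.0, -0.0001]
[-4.1, -0.2, -6.7] [0.0004, 0.0, -0.0001]
[-4.1, -0.2, -6.7] [0.0004, 0.0, -0.0001]
[-4.1, -0.3, -6.7] [0.0004, 0.0, -0.0001]
[-4.1, -0.3, -6.7] [0.0004, 0.0, -0.0001]
[-4.1, -0.3, -6.7] [0.0004, 0.0, -0.0001]
[-4.1, -0.3, -6.7] [0.0004, 0.0, -0.0001]
```

View pics/w9.png

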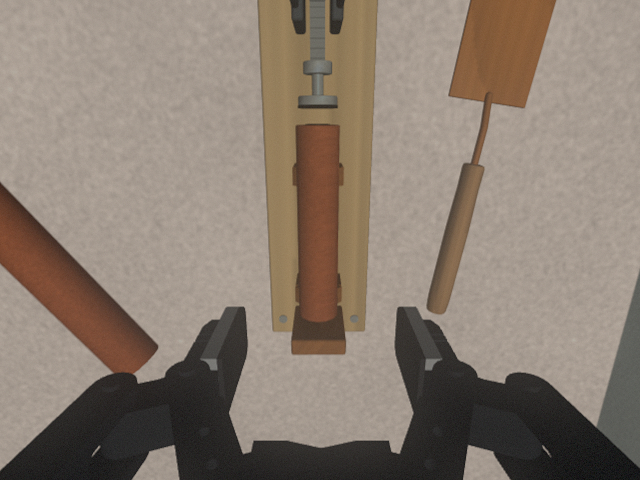

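View pics/s9.png

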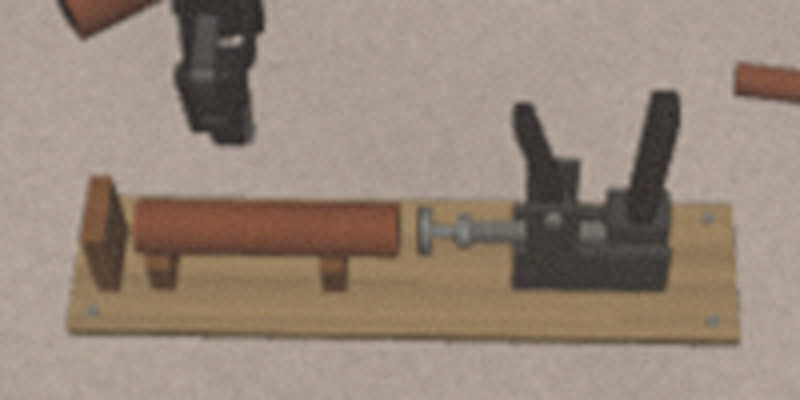

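The column lies in both saddles with gaps at both ends: column rows 125–321, pad row 101, stop row 330. I now verify the trigger location.

Run:
```python
from h import *
import pickle
c=pickle.load(open('w9.pkl','rb'))
print('col rims',onz(c,(318,125),.0686),onz(c,(319,318),.0686),'stop face top edge?',onz(c,(318.5,333),.074))
s=cam('scene')
for n,P in dict(trigtop=[.641,.0464,.177],grip=[.641,.050,.162],handle=[.641,.105,.188],pad=[.641,-.010,.0526]).items(): print(n,proj(s,P).round(1))
# measured trigger top tip front in scene
o,d=ray(s,(210+524/4,220+104/4));print(o+d*((.641-o[0])/d[0]))
plan([.642,.0,.19],1.571)
```

```text
col rims [ 0.64089993 -0.02235253  0.0686    ] [ 0.64111064 -0.1687816   0.0686    ] stop face top edge? [ 0.64068723 -0.17907312  0.074     ]
trigtop [340.6 248.2]
grip [342.2 252.1]
handle [369.3 245.7]
pad [315.  277.3]
[0.641      0.04714695 0.18542389]
t 19.9 p [ 0.643  -0.0975  0.1958] rot [ 3.1386 -0.      1.5702] w 0.0598 F [ 0.6  1.  -0.6]
[12.2, -0.1, 0.7] [0.0004, -0.0, -0.0001]
[12.2, -0.1, 0.7] [0.0004, -0.0, -0.0001]
[12.2, -0.1, 0.7] [0.0004, -0.0, -0.0001]
[12.2, -0.1, 0.7] [0.0004, -0.0, -0.0001]
[12.2, -0.1, 0.7] [0.0004, -0.0, -0.0001]
[12.2, -0.1, 0.7] [0.0004, -0.0, -0.0001]
[12.2, -0.1, 0.7] [0.0004, -0.0, -0.0001]
[12.2, -0.1, 0.7] [0.0004, -0.0, -0.0001]
```

{"method": "servo_tool", "body": {
  "increments": [
    [[12, 0, 0, 0, 0, 0, 0], [14, 0, 0, 0, 0, 0, 0], [14, 0, 0, 0, 0, 0, 0], [14, 0, 1, 0, 0, 0, 0], [14, 0, 2, 0, 0, 0, 0], [14, 0, 3, 0, 0, 0, 0], [10, -1, 4, 0, 0, 0, 0], [4, 0, 3, 0, 0, 0, 0]]
  ]
}}

```text
time_s: 20.9
eef_pos: [0.6403, 0.0067, 0.1791]
eef_rot: [-3.14, -0.001, 1.571]
ft_force: [0.2, -1.0, -0.2]
width: -0.0002
```

Run:
```python
from h import *
plan([.641,.015,.160],1.571)
im=optics.snapshot('wrist')[:,:,::-1].copy();cv2.imwrite('pics/w10.png',im)
s=optics.snapshot('scene')[:,:,::-1].copy();cv2.imwrite('pics/s10f.png',s);cv2.imwrite('pics/s10.png',cv2.resize(s[180:320,210:410],None,fx=4,fy=4,interpolation=cv2.INTER_CUBIC))
```

```text
t 20.9 p [0.6403 0.0067 0.1791] rot [-3.1401e+00 -1.0000e-03  1.5713e+00] w -0.0002 F [ 0.2 -1.  -0.2]
[1.0, 0.1, 2.4] [-0.0002, -0.0001, 0.0]
[1.0, 0.1, 2.4] [-0.0002, -0.0001, 0.0]
[1.0, 0.1, 2.4] [-0.0002, -0.0001, 0.0]
[1.0, 0.1, 2.4] [-0.0002, -0.0001, 0.0]
[1.0, 0.1, 2.4] [-0.0002, -0.0001, 0.0]
[1.0, 0.1, 2.4] [-0.0002, -0.0001, 0.0]
[1.0, 0.1, 2.4] [-0.0002, -0.0001, 0.0]
[1.0, 0.1, 2.4] [-0.0002, -0.0001, 0.0]
```

View pics/w10.png

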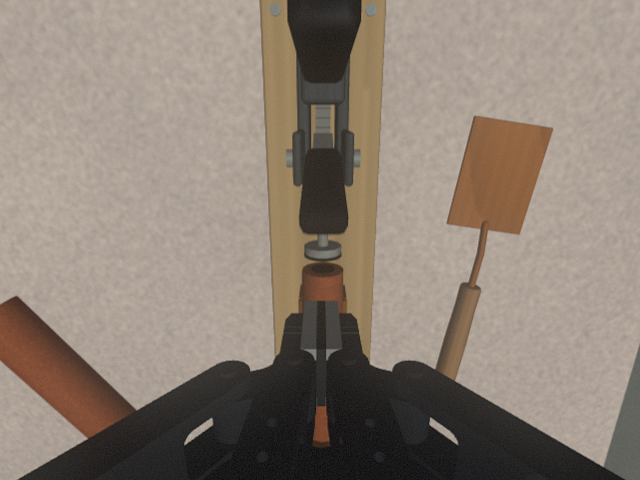

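View pics/s10.png

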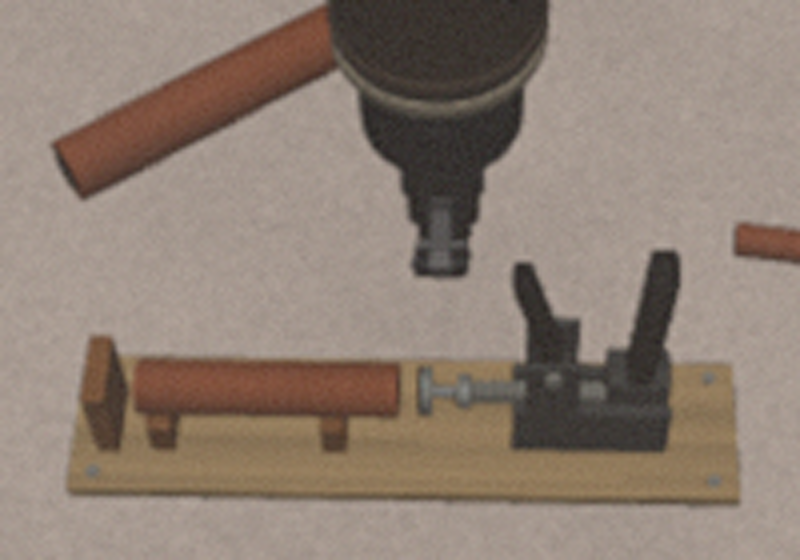

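Closed fingers are in line with the trigger: fingertips at (320,248) in the scene view, trigger top at (341,246), and its black end at (323,215) in the wrist view. I descend to trigger height.

{"method": "servo_tool", "body": {
  "increments": [
    [[0, 0, 3, 0, 0, 0, 0], [0, 0, 4, 0, 0, 0, 0], [1, 0, 4, 0, 0, 0, 0], [2, 0, 4, 0, 0, 0, 0], [2, 0, 4, 0, 0, 0, 0], [3, 0, 3, 0, 0, 0, 0], [2, 0, 1, 0, 0, 0, 0], [1, 0, 0, 0, 0, 0, 0]]
  ]
}}

```text
time_s: 22.0
eef_pos: [0.6404, 0.0168, 0.1543]
eef_rot: [-3.14, -0.001, 1.57]
ft_force: [-0.2, -0.3, 0.6]
width: 0.0002
```

{"method": "servo_tool", "body": {
  "increments": [
    [[3, 0, 0, 0, 0, 0, 0], [5, 0, 0, 0, 0, 0, 0], [5, 0, 0, 0, 0, 0, 0], [5, 0, 0, 0, 0, 0, 0], [5, 0, 0, 0, 0, 0, 0], [5, 0, 0, 0, 0, 0, 0], [5, 0, 0, 0, 0, 0, 0], [0, 0, 0, 0, 0, 0, 0]]
  ]
}}

```text
time_s: 23.0
eef_pos: [0.641, 0.0516, 0.1554]
eef_rot: [-3.141, 0.0, 1.57]
ft_force: [0.0, -3.7, 1.7]
width: 0.0003
```

```bash
cat > look.py <<'E'
import sys
from h import *
t=sys.argv[1]
st=monitor.get_state();print(st['time_s'],np.round(st['eef_pos'],4),np.round(st['ft_force'],1))
s=optics.snapshot('scene')[:,:,::-1].copy();cv2.imwrite(f'pics/s{t}f.png',s);cv2.imwrite(f'pics/s{t}.png',cv2.resize(s[220:320,210:410],None,fx=4,fy=4,interpolation=cv2.INTER_CUBIC))
E
python3 look.py 11
```

```text
23.0 [0.641  0.0516 0.1554] [ 0.  -3.7  1.7]
```

View pics/s11.png

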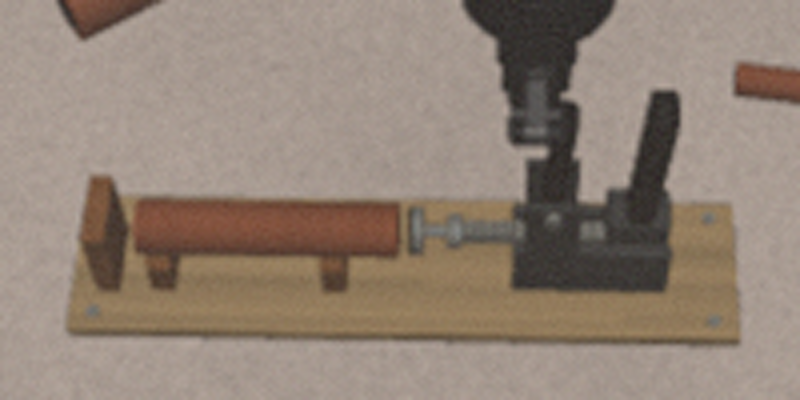

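The trigger is moving: Fy is -3.7 N and the pad went from 425 to 417 in the crop, about 4.6 mm. I finish this stroke.

{"method": "servo_tool", "body": {
  "increments": [
    [[3, 0, 0, 0, 0, 0, 0], [3, 0, 0, 0, 0, 0, 0], [3, 0, 0, 0, 0, 0, 0], [2, 0, 0, 0, 0, 0, 0], [2, 0, 0, 0, 0, 0, 0], [0, 0, 0, 0, 0, 0, 0], [0, 0, 0, 0, 0, 0, 0], [0, 0, 0, 0, 0, 0, 0]]
  ]
}}

```text
time_s: 24.05
eef_pos: [0.641, 0.0622, 0.1549]
eef_rot: [-3.141, 0.004, 1.57]
ft_force: [-0.3, -3.9, 1.1]
width: -0.0001
```

```bash
python3 look.py 12
```

```text
24.05 [0.641  0.0622 0.1549] [-0.3 -3.9  1.1]
```

View pics/s12.png

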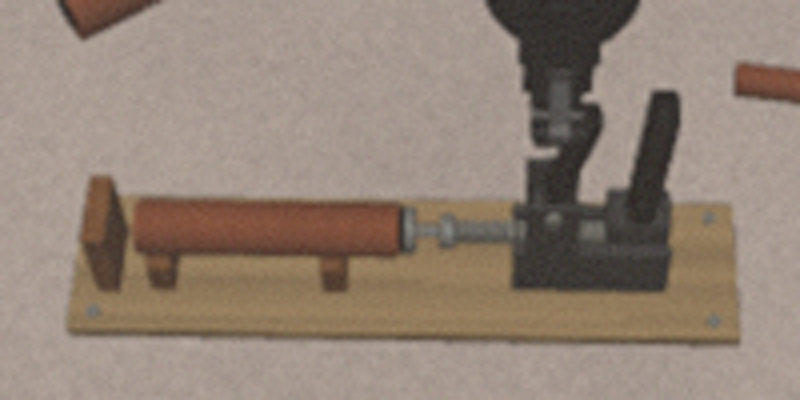

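```bash
cat > prof.py <<'E'
import sys
from h import *
c=cam('scene')
ys=np.arange(-.20,.045,.0005)
def prof(t,z,x=.641):
    im=cv2.imread(f'pics/s{t}f.png').astype(np.float32)
    P=np.array([proj(c,[x,y,z]) for y in ys],np.float32)
    acc=0
    for dv in(-1,0,1): acc=acc+cv2.remap(im,P[:,0].copy(),P[:,1].copy()+dv,cv2.INTER_LINEAR)[:,0]
    return acc/3
def feats(t):
    # top of pad/column: saturation (R-B)
    a=prof(t,.0526); sat=a[:,2]-a[:,0]; g=a.mean(1)
    b=prof(t,.0526+.012,.641); g2=b[:,2]-b[:,0]
    return sat,g,g2
if __name__=='__main__':
    out=[]
    for t in sys.argv[1:]:
        sat,g,g2=feats(t)
        # column right end: where sat drops from >30 below
        k=[i for i in range(len(ys)-1) if sat[i]>30>=sat[i+1] and ys[i]<0]
        l=[i for i in range(len(ys)-1) if sat[i]<=30<sat[i+1]]
        print(t,'sat-drops',ys[k].round(4),'rises',ys[l].round(4))
        out.append(cv2.resize(cv2.imread(f'pics/s{t}f.png')[262:292,295:355],None,fx=13,fy=10,interpolation=cv2.INTER_CUBIC)[:190])
    cv2.imwrite('pics/prof.png',np.vstack(out[-3:]))
E
python3 prof.py 10 11 12
```

```text
10 sat-drops [-0.1905 -0.012 ] rises [-0.18]
11 sat-drops [-0.1905 -0.0175] rises [-0.1805]
12 sat-drops [-0.1905 -0.023 ] rises [-0.1805]
```

View pics/prof.png

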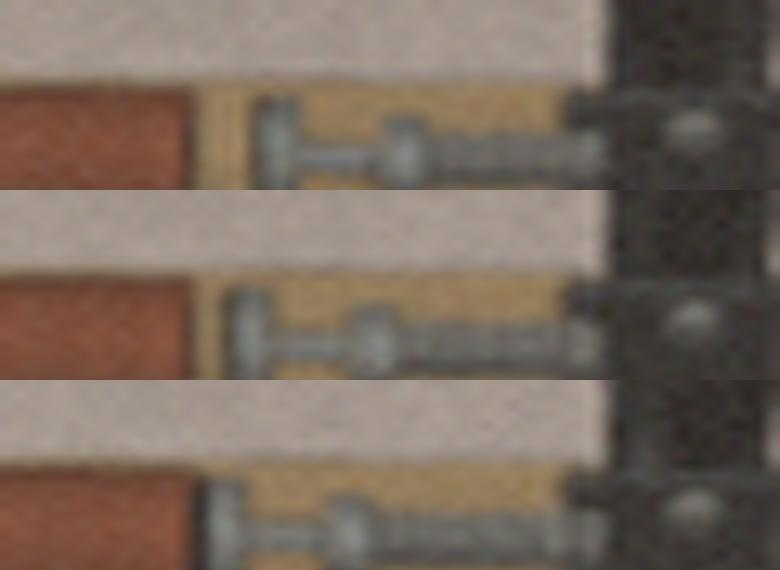

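Stroke 1 moved the pad face from -0.012 to -0.023, so it just touches the column. I let the trigger return and pull again. A full stroke of at most 14 mm can't over-press yet.

{"method": "servo_tool", "body": {
  "increments": [
    [[-6, 0, 0, 0, 0, 0, 0], [-8, 0, 0, 0, 0, 0, 0], [-8, 0, 0, 0, 0, 0, 0], [-8, 0, 0, 0, 0, 0, 0], [-7, 0, 0, 0, 0, 0, 0], [-4, 0, 0, 0, 0, 0, 0], [0, 0, 0, 0, 0, 0, 0], [0, 0, 0, 0, 0, 0, 0]]
  ]
}}

```text
time_s: 25.1
eef_pos: [0.6407, 0.019, 0.1547]
eef_rot: [-3.14, 0.003, 1.57]
ft_force: [0.3, 0.4, 0.1]
width: -0.0001
```

```bash
python3 look.py 13; python3 prof.py 12 13
```

```text
25.1 [0.6407 0.019  0.1547] [0.3 0.4 0.1]
12 sat-drops [-0.1905 -0.023 ] rises [-0.1805]
13 sat-drops [-0.1905 -0.023 ] rises [-0.1805]
```

{"method": "servo_tool", "body": {
  "increments": [
    [[5, 0, 0, 0, 0, 0, 0], [5, 0, 0, 0, 0, 0, 0], [5, 0, 0, 0, 0, 0, 0], [5, 0, 0, 0, 0, 0, 0], [4, 0, 0, 0, 0, 0, 0], [4, 0, 0, 0, 0, 0, 0], [2, 0, 0, 0, 0, 0, 0], [0, 0, 0, 0, 0, 0, 0]]
  ]
}}

```text
time_s: 26.15
eef_pos: [0.6411, 0.051, 0.1553]
eef_rot: [-3.141, 0.004, 1.571]
ft_force: [-0.8, -5.0, 2.7]
width: -0.0001
```

```bash
python3 look.py 14; python3 prof.py 12 13 14
```

```text
26.15 [0.6411 0.051  0.1553] [-0.8 -5.   2.7]
12 sat-drops [-0.1905 -0.023 ] rises [-0.1805]
13 sat-drops [-0.1905 -0.023 ] rises [-0.1805]
14 sat-drops [-0.1905 -0.028 ] rises [-0.182]
```

View pics/prof.png

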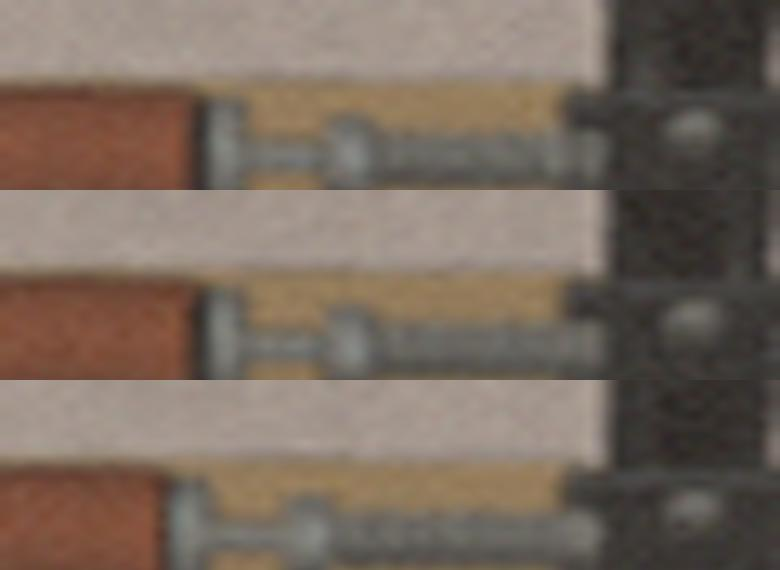

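The pad is sliding the column: face at -0.028. I continue the stroke.

{"method": "servo_tool", "body": {
  "increments": [
    [[3, 0, 0, 0, 0, 0, 0], [3, 0, 0, 0, 0, 0, 0], [3, 0, 0, 0, 0, 0, 0], [2, 0, 0, 0, 0, 0, 0], [2, 0, 0, 0, 0, 0, 0], [1, 0, 0, 0, 0, 0, 0], [0, 0, 0, 0, 0, 0, 0], [0, 0, 0, 0, 0, 0, 0]]
  ]
}}

```text
time_s: 27.2
eef_pos: [0.6411, 0.062, 0.1547]
eef_rot: [-3.141, 0.008, 1.57]
ft_force: [-0.7, -3.8, 4.7]
width: 0.0001
```

```bash
python3 look.py 15; python3 prof.py 13 14 15
```

```text
27.2 [0.6411 0.062  0.1547] [-0.7 -3.8  4.7]
13 sat-drops [-0.1905 -0.023 ] rises [-0.1805]
14 sat-drops [-0.1905 -0.028 ] rises [-0.182]
15 sat-drops [-0.1905 -0.0325] rises [-0.1865]
```

View pics/prof.png

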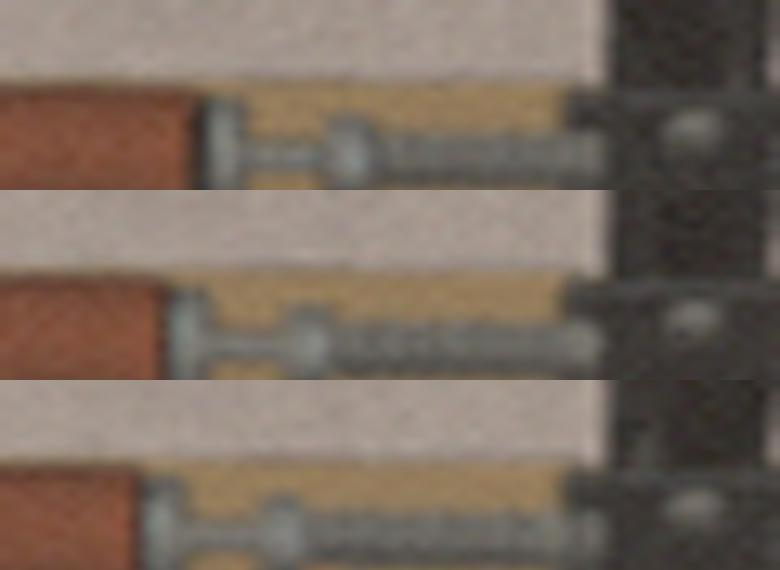

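View pics/s15.png

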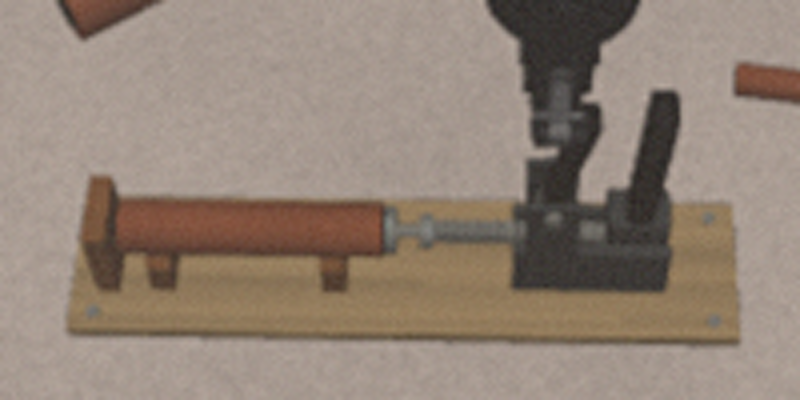

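The column is nearly at the stop: pad face -0.0325, collar spacing about 158 px in the zoom. I return the trigger for the third stroke, which I'll do in stages.

{"method": "servo_tool", "body": {
  "increments": [
    [[-6, 0, 0, 0, 0, 0, 0], [-8, 0, 0, 0, 0, 0, 0], [-8, 0, 0, 0, 0, 0, 0], [-8, 0, 0, 0, 0, 0, 0], [-7, 0, 0, 0, 0, 0, 0], [-4, 0, 0, 0, 0, 0, 0], [0, 0, 0, 0, 0, 0, 0], [0, 0, 0, 0, 0, 0, 0]]
  ]
}}

```text
time_s: 28.25
eef_pos: [0.6407, 0.0186, 0.1543]
eef_rot: [-3.14, 0.006, 1.569]
ft_force: [0.6, -0.3, -0.7]
width: -0.0001
```

```bash
python3 look.py 16
```

```text
28.25 [0.6407 0.0186 0.1543] [ 0.6 -0.3 -0.7]
```

{"method": "servo_tool", "body": {
  "increments": [
    [[5, 0, 0, 0, -0.004, 0, 0], [5, 0, 0, 0, -0.004, 0, 0], [5, 0, 0, 0, 0, 0, 0], [4, 0, 0, 0, 0, 0, 0], [3, 0, 0, 0, 0, 0, 0], [3, 0, 0, 0, 0, 0, 0], [3, 0, 0, 0, 0, 0, 0], [0, 0, 0, 0, 0, 0, 0]]
  ]
}}

```text
time_s: 29.3
eef_pos: [0.6412, 0.0484, 0.1547]
eef_rot: [-3.141, 0.016, 1.57]
ft_force: [-0.9, -4.8, 3.8]
width: 0.0002
```

```bash
python3 look.py 17; python3 prof.py 15 16 17
```

```text
29.3 [0.6412 0.0484 0.1547] [-0.9 -4.8  3.8]
15 sat-drops [-0.1905 -0.0325] rises [-0.1865]
16 sat-drops [-0.1905 -0.0335] rises [-0.187]
17 sat-drops [-0.037] rises []
```

View pics/prof.png

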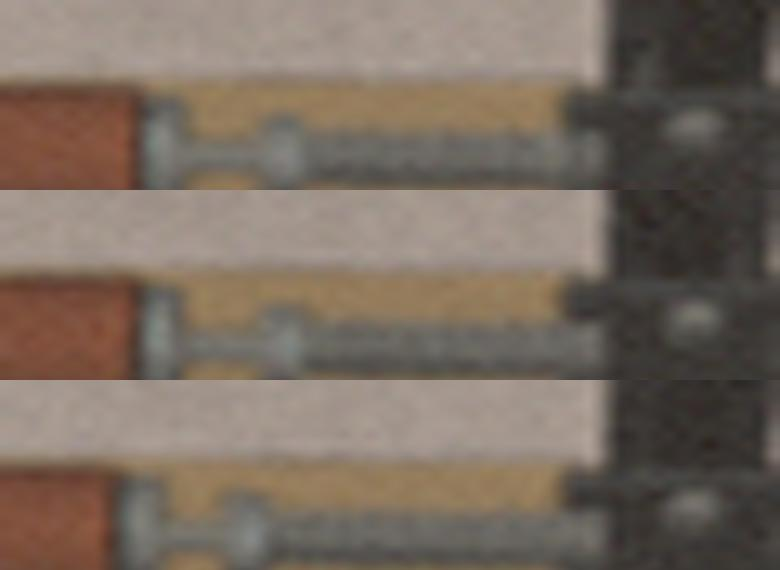

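The column is now at about the stop (-0.037) and the collar spacing is shrinking: 148 px against about 160. I advance in small steps.

{"method": "servo_tool", "body": {
  "increments": [
    [[1.5, 0, 0, 0, 0.004, 0, 0], [1.5, 0, 0, 0, 0.004, 0, 0], [1.5, 0, 0, 0, 0.004, 0, 0], [1, 0, 0, 0, 0, 0, 0], [0, 0, 0, 0, 0, 0, 0], [0, 0, 0, 0, 0, 0, 0], [0, 0, 0, 0, 0, 0, 0], [0, 0, 0, 0, 0, 0, 0]]
  ]
}}

```text
time_s: 30.35
eef_pos: [0.6412, 0.0522, 0.1546]
eef_rot: [-3.141, 0.005, 1.57]
ft_force: [-0.4, -3.9, 3.5]
width: 0.0001
```

```bash
python3 look.py 18; python3 prof.py 16 17 18
```

```text
30.35 [0.6412 0.0522 0.1546] [-0.4 -3.9  3.5]
16 sat-drops [-0.1905 -0.0335] rises [-0.187]
17 sat-drops [-0.037] rises []
18 sat-drops [-0.037] rises []
```

View pics/prof.png

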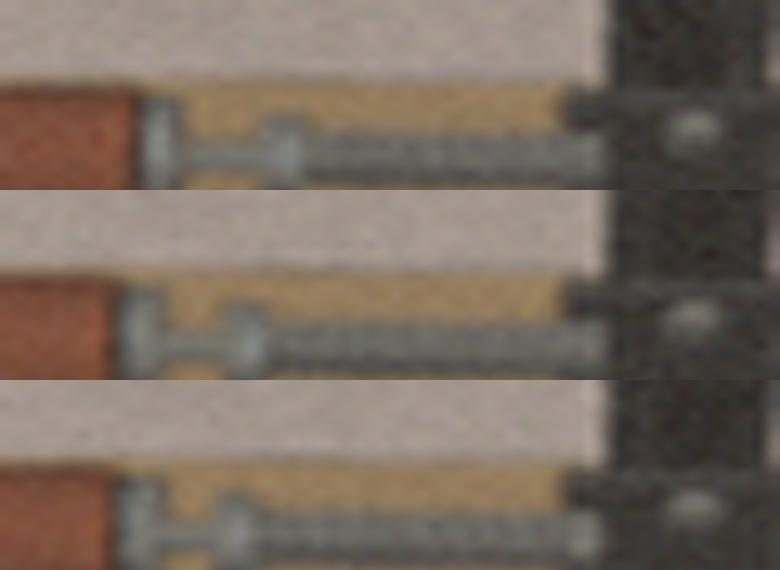

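```bash
cat > spc.py <<'E'
import sys
from prof import *
ys2=np.arange(-.05,.03,.00025)
for t in sys.argv[1:]:
    im=cv2.imread(f'pics/s{t}f.png').astype(np.float32);s=0
    for z in(.060,.0615,.063):
        P=np.array([proj(c,[.641,y,z]) for y in ys2],np.float32)
        a=cv2.remap(im,P[:,0].copy(),P[:,1].copy(),cv2.INTER_LINEAR)[:,0]; s=s+(a[:,2]-a[:,0])/3
    # grey => low sat; find two minima by centroid below threshold
    th=28; low=s<th
    seg=[];i=0
    while i<len(ys2):
        if low[i]:
            j=i
            while j<len(ys2) and low[j]: j+=1
            seg.append((ys2[i],ys2[j-1],np.average(ys2[i:j],weights=th-s[i:j])));i=j
        else:i+=1
    q=[(round(a*1e3,1),round(b*1e3,1),round(m*1e3,1)) for a,b,m in seg if b-a>.001]
    print(t,q,'sep',round(q[1][2]-q[0][2],2) if len(q)>1 else None)
E
python3 spc.py 10 11 12 13 14 15 16 17 18
```

```text
10 [(np.float64(-11.5), np.float64(-2.2), np.float64(-7.5)), (np.float64(9.8), np.float64(29.8), np.float64(19.5))] sep 27.0
11 [(np.float64(-16.5), np.float64(-7.2), np.float64(-12.2)), (np.float64(4.0), np.float64(29.8), np.float64(16.1))] sep 28.3
12 [(np.float64(-22.2), np.float64(-12.0), np.float64(-17.6)), (np.float64(-0.2), np.float64(29.8), np.float64(13.8))] sep 31.4
13 [(np.float64(-22.2), np.float64(-12.2), np.float64(-17.4)), (np.float64(0.0), np.float64(29.8), np.float64(14.1))] sep 31.5
14 [(np.float64(-27.2), np.float64(-17.5), np.float64(-23.0)), (np.float64(-8.0), np.float64(29.8), np.float64(11.0))] sep 34.0
15 [(np.float64(-31.7), np.float64(-22.2), np.float64(-27.5)), (np.float64(-12.5), np.float64(29.8), np.float64(8.6))] sep 36.1
16 [(np.float64(-32.2), np.float64(-23.5), np.float64(-28.2)), (np.float64(-11.7), np.float64(29.8), np.float64(8.5))] sep 36.7
17 [(np.float64(-36.2), np.float64(-26.5), np.float64(-31.9)), (np.float64(-18.0), np.float64(29.8), np.float64(4.9))] sep 36.8
18 [(np.float64(-36.0), np.float64(-26.5), np.float64(-31.8)), (np.float64(-19.7), np.float64(29.8), np.float64(4.1))] sep 35.9
```

Collar-to-pad distance: free about 21.5 mm, then 18.2, now 16.3, so the pad is pressed about 5 mm. Another 4 mm at the tool should bring about 2 mm more.

{"method": "servo_tool", "body": {
  "increments": [
    [[1.5, 0, 0, 0, 0.002, 0, 0], [1.5, 0, 0, 0, 0.001, 0, 0], [1.5, 0, 0, 0, 0, 0, 0], [0.5, 0, 0, 0, 0, 0, 0], [0, 0, 0, 0, 0, 0, 0], [0, 0, 0, 0, 0, 0, 0], [0, 0, 0, 0, 0, 0, 0], [0, 0, 0, 0, 0, 0, 0]]
  ]
}}

```text
time_s: 31.4
eef_pos: [0.6412, 0.0559, 0.1546]
eef_rot: [-3.141, 0.004, 1.57]
ft_force: [-0.5, -5.2, 3.6]
width: 0.0003
```

```bash
python3 look.py 19; python3 look.py 20; python3 spc.py 19 20;python3 prof.py 17 18 20
```

```text
31.4 [0.6412 0.0559 0.1546] [-0.5 -5.2  3.6]
31.45 [0.6412 0.0559 0.1546] [-0.9 -5.2  3.5]
19 [(np.float64(-36.0), np.float64(-26.2), np.float64(-31.8)), (np.float64(-21.2), np.float64(29.8), np.float64(3.5))] sep 35.3
20 [(np.float64(-36.0), np.float64(-26.5), np.float64(-31.6)), (np.float64(-21.5), np.float64(29.8), np.float64(3.5))] sep 35.1
17 sat-drops [-0.037] rises []
18 sat-drops [-0.037] rises []
20 sat-drops [-0.037] rises []
```

View pics/prof.png

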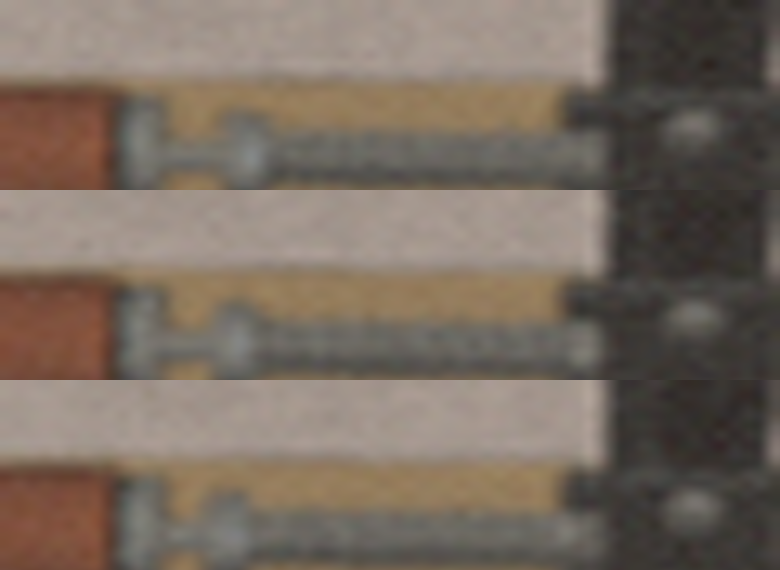

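View pics/s20.png

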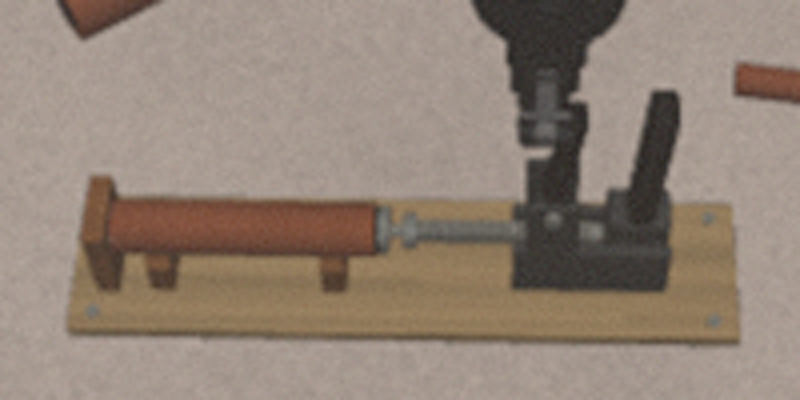

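The pad is pressed about 6.9 mm: two edge pairs both give 6.8–6.9. The column is against the stop, the trigger push is about 5 N, and two looks in a row agree. Handing in.

```bash
python3 -c "
from h import *
print(robot.hand_in());s=monitor.get_state();print(s['time_s'],s['eef_pos'],s['ft_force'])"
```

```text
the job is handed in; nothing more can be done
None
the job is handed in; nothing more can be done
```

I laid the middle-sized column in both V saddles and let go of it. I then pumped the trigger three strokes and handed in at about 31.5 s while holding the third pull. The hand-in gave no verdict.

**Last checks, all from the scene camera and the force reading:**
- **Column:** it's against the stop. Its pad-side end read -0.037 m in the last three positions while the rod kept advancing.
- **Pad:** it's pressed in about 6.9 mm of 14, give or take 1 mm. Two ways of measuring it gave 6.9 and 6.8 mm.
- **Trigger:** the closed fingers push it with about 5 N. Two looks 0.05 s apart agreed.
- **Fingers:** they don't touch the column.
- **Bystanders:** I never reached for the bottle, pot or spatula, but did not measure them again at the end.

**What disagreed or failed:**
- **First grasp:** it closed just above the column without moving it. The images showed the fingertips about level with the reported TCP, not 22 mm ahead of it. I regrasped about 20 mm lower and it held.
- **Scene camera offset:** its absolute positions differ from the wrist camera's by about 2 mm, so I judged the pad by relative distances only.

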